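# Make up the greasing kit and the gauge kit

### The job

Make up two bench kits from the stock laid out on the table. The greasing kit goes in the tray with two places: stand the grease jar in its round pocket and lay the wooden dowel in its trough; the gauge kit goes in the tray with three places: stand the stepped gauge anvil in the round pocket, lay the brass pin vice in the longer trough and the plain steel drift rod in the shorter one. Stand the jar and anvil upright and flat on the tray floor, lay each tool flat along the middle of its trough (either way round), and leave the taper punch and the solvent flask where they are.

Things in the scene. Friction and masses are not known exactly. Their poses are not given: they have to be found in the camera images.
- tray_two: smaller grey kit tray with two places, 124 mm (its x) by 140 mm (its y). Fixed. Floor 7 mm above the table; rims, ribs (4 mm wide) and ring stand 6 mm above it. Origin: centre of underside, z up. Round pocket (ring 68 mm inside) centred at x 0, y +29 mm; trough along its x, 116 x 54 mm inside, centred at x 0, y -39 mm
- tray_three: larger grey kit tray with three places, 124 mm (its x) by 218 mm (its y). Fixed. Floor 7 mm above the table; rims, ribs (4 mm wide) and ring stand 6 mm above it. Origin: centre of underside, z up. Round pocket (ring 88 mm inside) centre x 0, y +58 mm; longer trough along x, 116 x 54 mm inside, centre x 0, y -20; shorter (a block at either end), 96 x 54, centre x 0, y -78
- grease_jar_mid (a point): centre (28 mm up) of the cream-coloured grease jar: a round jar with a fixed lid, 52 mm across and 56 mm tall, standing upright loose on the table; z up
- dowel_mid (a point): centre (4 mm up) of the plain brown wooden dowel, 98 mm long, 8 mm wide and 8 mm high, lying loose on the table; its length is along its y
- anvil_mid (a point): centre (32.5 mm up) of the dark brown stepped gauge anvil, 65 mm tall, about 0.4 kg: a round base 70 mm across and 36 mm high with a round post 27 mm across on its middle, from 36 to 65 mm up, to grasp it by; standing upright loose on the table; z up
- pin_vice_mid (a point): centre (6 mm up) of the brass pin vice, 98 mm long: a knurled brass handle about 10 mm thick with a 12 mm square-set head at its +y end and a thinner steel nose at its -y end; lying loose on the table; its length is along its y
- drift_rod_mid (a point): centre (4 mm up) of the steel drift rod: a plain dark hexagonal steel rod of one thickness throughout, 78 mm long, 9 mm wide and 8 mm high, lying loose on the table; its length is along its y
- punch_mid (a point): centre (4 mm up) of the taper punch, not wanted in a kit: dark steel, 88 mm long, 9 mm thick, one end (-y) tapering to a thin point; lying loose at the front of the table; its length is along its y
- flask_mid (a point): centre (54 mm up) of the clear solvent flask with a dark red cap, 84 mm across and 108 mm tall, standing loose at the front left, not wanted in a kit

How it is judged:
By the outcome, as a careful person would: the job done as asked, in the order asked, and still so for the second after the job is handed in, with the robot touching nothing.
It also fails if it takes over 120 s, if anything falls off the work surface, if the arm or the gripper's body presses on something with over 40 N, if the wrist force passes 120 N, or if a joint passes its speed limit or range.

### The arm

A 7-joint arm with a two-finger parallel gripper is mounted at the origin on a cart in front of the work surface, level with it; the furniture and walls round the work are solid. World frame = base frame: x ahead of the robot, y to its left, z up, the work surface at z = 0. Lengths are in m, angles in rad, forces in N, time in s.
With the tool pointing down it reaches from about 0.425 to 0.925 m from the base axis. Payload 6.8 kg.
Tool frame: the origin (TCP) lies between the finger pads; the fingertips stand 14 mm ahead of it and the grasp point (between the pads) lies 5 mm behind it (manip.tip_extent is the distance from the TCP to the fingertips, in m); z points along the fingers, y is the line along which they close (so a half turn about z gives the same grasp; the last joint's range is limited). The gripper opens to 85 mm and grips with 20 to 120 N. Pads are 22 mm wide; open, the fingers measure 114 mm over their backs; the gripper's body (76 mm by 85 mm) begins 54 mm behind the grasp point. The pads swing forward as they close: fully open they stand 13 mm farther back than shut.
Start: joints at [1.085, 0.477, 0.022, 1.555, -0.011, 1.109, -0.083], TCP at [0.249, -0.627, 0.225] pointing down, gripper open.
Joint ranges: [-2.96, 2.96], [-0.34, 2.1], [-1.41, 1.46], [0.24, 2.44], [-1.37, 4.51], [0.17, 1.92], [-2.96, 2.96]. Speed limits (rad/s): [2.39, 2.39, 3.14, 3.14, 3.14, 3.14, 3.14].

### API

Orientations are given as a unit quaternion [w, x, y, z].
In Python, from rig import manip, optics, job gives the robot as it stands. The module is installed in compiled form; this text tells all that it offers.
- The arm moves only by the shell command python3 -m handwheel 'ROWS' [OPENING]. ROWS is a JSON object of lists of equal length, an entry for each row: "delta_pos": the shift along the world's x, y, z scaled (see below), a list of three; "yaw": the turn about the world's z scaled (see below). In form: {"delta_pos": [[tx, ty, tz], ...], "yaw": [yaw, ...]}. A call has 1 to 20 rows; each row shifts and turns the commanded pose from where the row before left it; what a row does not reach is not made up. The controller multiplies each number of a shift by 0.025 m and each number of a turn by 6 degrees. A row lasts 1/12 s, in which the tool goes at most 41.7 mm and 7.16 degrees, less where a joint would pass 70% of its speed; a pose out of reach is approached as far as the arm can. A call with a number of a shift or a turn outside -1 to 1 is refused whole. A call with a gripper value outside its range is refused whole. OPENING is the closure, from 0 (fully open) to 1 (shut), set as the call begins (- or left out, the last holds). The fingers move at their own pace and stop on an object; the grip force is fixed at half the most. Time passes only in rows, so rows that do not move let the fingers close. It gives the time, the measured TCP pose, the force, the opening and the grip force at its end, in the units of the state.
- manip.state(): the state, without advancing time (a new reading comes with each control period).
- optics.snapshot(name): name is "scene" or "top" or "wrist"; returns the picture (420x560x3 uint8, blue, green, red); there is no depth.
- optics.camera_info(name): a dict with "fx", "fy", "cx", "cy" (pixels), "eye" and "rotation" of the camera in the world. Camera axes: x right, y down, z forward; pixel columns grow to the right and rows downward; lengths in m; the calibration is good to about 2 mm. A picture is of the moment at which its call begins: read the wrist's pose just before it. camera_info takes no time and is no camera call; for the wrist camera it gives the pose at the moment of the call.
- job.close_job(): hands the job in; it is judged then, once.
The state is a dict: "time_s": time; "joints": joint angles; "joint_velocities": joint speeds; "effort": joint torques, N m; "position": TCP position; "eef_rot": TCP orientation; "ft_force": force on the tool from outside, world axes, zero at the start; "torque": the same for the moment, N m; "finger_gap": finger opening in m; "gripper_force": force on a finger pad.
Only numpy, scipy, OpenCV 4.12 (cv2) and the standard library are available. Lean on these libraries where they do the work, as an engineer would, in place of code of your own. Each camera call takes 0.05 s, during which the arm holds its last target. There are 200 camera calls.

## Working session

There is one attempt and no reset: what is moved stays moved. The work goes in short steps, Python scripts to look and compute and a shell command to move; the robot and the scene stay as the last step left them, time stands still between calls to the robot, and variables do not carry over. Pictures are saved under pics/ and viewed, at most 14 in all, crops included, and the job is handed in when it is done.

```bash
mkdir -p pics; python3 - <<'E'
from rig import manip, optics, job
import cv2, numpy as np
s=manip.state(); print(s['time_s'],s['position'],s['eef_rot'],s['finger_gap'],manip.tip_extent)
for n in('top','scene'):
    cv2.imwrite(f'pics/{n}0.png',optics.snapshot(n)); i=optics.camera_info(n); print(n,i)
print(optics.camera_info('wrist'))
E
```

```text
0.0 [ 0.24876855 -0.62682967  0.22371868] [-8.83926728e-04  9.82207768e-01  1.87795262e-01 -2.41208524e-04] 0.0856567766100646 0.014
top {'fx': 412.9211205144447, 'fy': 412.9211205144447, 'cx': 284.7092319078736, 'cy': 206.80249415415875, 'eye': array([ 0.30792309, -0.10190827,  1.14912996]), 'rotation': array([-0.05180059,  0.70655806, -0.70328752,  0.05898369])}
scene {'fx': 403.78967435603244, 'fy': 403.78967435603244, 'cx': 284.0897387872147, 'cy': 207.2263305081973, 'eye': array([-0.08475271, -0.52434634,  0.61129083]), 'rotation': array([-0.3917491 ,  0.78982414, -0.42560494,  0.20388943])}
{'fx': 298.26908528784924, 'fy': 298.26908528784924, 'cx': 278.2273883942216, 'cy': 210.78344615676318, 'eye': array([ 0.32639102, -0.59647048,  0.37316477]), 'rotation': array([ 0.13620086,  0.81575735, -0.5542129 , -0.09400705])}
```

View pics/top0.png

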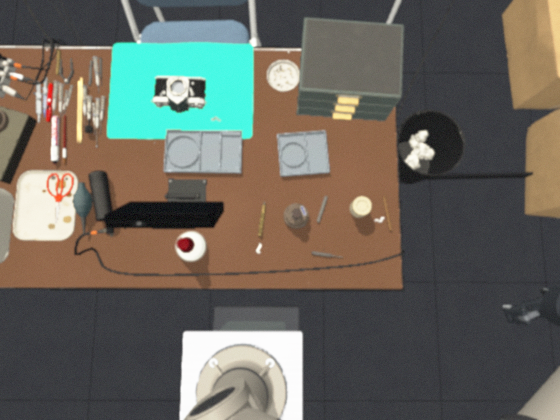

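View pics/scene0.png

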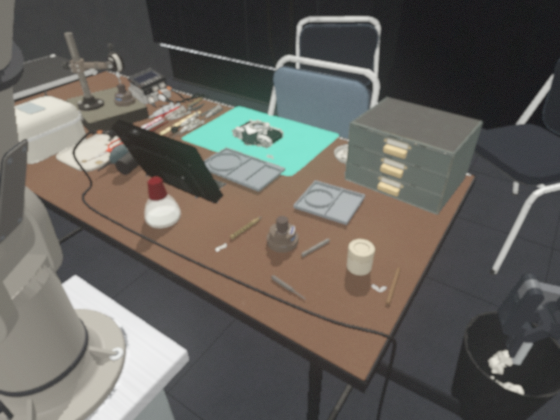

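The top view shows the three-place tray at about (203,152) with its pocket on the left. The two-place tray is at (303,154), the flask at (190,246), and the pin vice at (262,220). The anvil is at (296,216), the drift rod at (322,209), the punch at (327,255), the jar at (361,207) and the dowel at (388,213). A black panel (a screen) stands near (165,215), close to tray_three.

```bash
cat > h.py <<'E'
import numpy as np, cv2
from scipy.spatial.transform import Rotation as R
from rig import manip, optics, job
def rot(i): return R.from_quat(np.roll(i['rotation'],-1)).as_matrix()
def ray(i,px,z):
    px=np.atleast_2d(px).astype(float)
    d=np.c_[(px[:,0]-i['cx'])/i['fx'],(px[:,1]-i['cy'])/i['fy'],np.ones(len(px))]@rot(i).T
    return i['eye']+d*((z-i['eye'][2])/d[:,2])[:,None]
def proj(i,p):
    c=(np.atleast_2d(p)-i['eye'])@rot(i); return np.c_[c[:,0]/c[:,2]*i['fx']+i['cx'],c[:,1]/c[:,2]*i['fy']+i['cy']]
def tcp():
    s=manip.state(); m=R.from_quat(np.roll(s['eef_rot'],-1)).as_matrix()
    return s['time_s'],s['position'],np.degrees(np.arctan2(m[1,1],m[0,1]))  # direction of closing axis
E
python3 - <<'E'
from h import *
i=optics.camera_info('top')
im=cv2.imread('pics/top0.png')
c=cv2.resize(im[120:270,150:410],None,fx=3,fy=3,interpolation=cv2.INTER_CUBIC); cv2.imwrite('pics/topc.png',c)
for n,p,z in [('t3',(203,152),.013),('t2',(303,154),.013),('vice',(262,220),.006),('anvil',(296,216),.05),('drift',(322,209),.004),('punch',(327,255),.004),('jar',(361,207),.056),('dowel',(388,213),.004),('flask',(186,244),.108),('panel tl',(118,205),.2),('panel tr',(222,203),.2),('panel bl',(107,222),.2)]: print(n,ray(i,p,z).round(3))
print(tcp(), rot(i).round(2))
w=optics.camera_info('wrist');s=manip.state();m=R.from_quat(np.roll(s['eef_rot'],-1)).as_matrix()
print('cam in tool',m.T@(w['eye']-s['position']), (m.T@rot(w)).round(3))
E
```

```text
t3 [[0.644 0.119 0.013]]
t2 [[ 0.64  -0.165  0.013]]
vice [[ 0.451 -0.05   0.006]]
anvil [[ 0.457 -0.143  0.05 ]]
drift [[ 0.483 -0.218  0.004]]
punch [[ 0.355 -0.23   0.004]]
jar [[ 0.481 -0.318  0.056]]
dowel [[ 0.473 -0.403  0.004]]
flask [[0.377 0.135 0.108]]
panel tl [[0.46  0.275 0.2  ]]
panel tr [[0.466 0.035 0.2  ]]
panel bl [[0.42  0.298 0.2  ]]
(0.1, array([ 0.24874831, -0.62691003,  0.22380365]), np.float64(-68.35385499917273)) [[ 0.   -0.99  0.16]
 [-1.   -0.01 -0.01]
 [ 0.01 -0.16 -0.99]]
cam in tool [ 8.33736405e-02  9.83811988e-05 -1.49373785e-01] [[-0.001 -0.945 -0.326]
 [ 1.    -0.001 -0.001]
 [ 0.001 -0.326  0.945]]
```

View pics/topc.png

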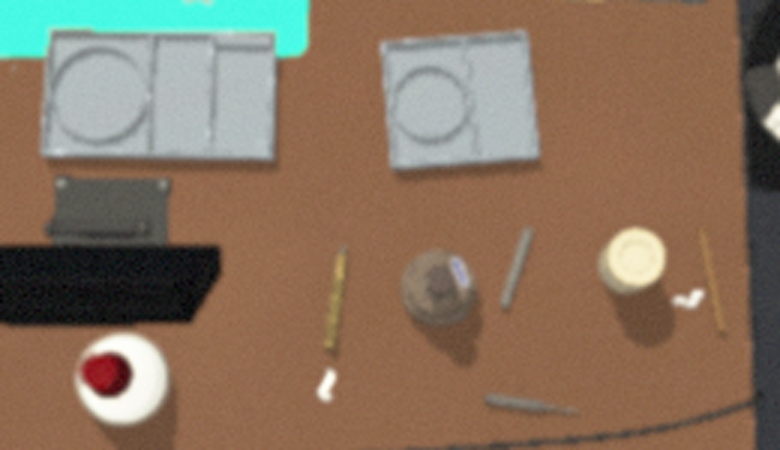

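```bash
python3 - <<'E'
from h import *
i=optics.camera_info('top'); im=cv2.imread('pics/top0.png')
bg=cv2.medianBlur(im,31).astype(int); d=np.abs(im.astype(int)-bg).max(2)
hsv=cv2.cvtColor(im,cv2.COLOR_BGR2HSV)
# table reference colour
H,S,V=[hsv[...,k] for k in range(3)]
print('table',hsv[190,345],'tray',hsv[150,320],'jar',hsv[207,361],'vice',hsv[220,262],'drift',hsv[209,322],'dowel',hsv[213,388])
def rect(mask,roi,z,name):
    x0,y0,x1,y1=roi; m=np.zeros(mask.shape,np.uint8); m[y0:y1,x0:x1]=mask[y0:y1,x0:x1]
    n,l,st,_=cv2.connectedComponentsWithStats(m)
    k=1+st[1:,4].argmax(); ys,xs=np.nonzero(l==k)
    P=ray(i,np.c_[xs,ys],z)[:,:2]
    r=cv2.minAreaRect((P*1000).astype(np.float32)); c=P.mean(0); u=np.linalg.eigh(np.cov(P.T))[1][:,1]
    print(name,len(xs),'rect c',np.round(r[0],1),'size',np.round(r[1],1),'ang',round(r[2],1),'mean',(c*1000).round(1),'axis deg',round(np.degrees(np.arctan2(u[1],u[0]))%180,1))
tray=((S<60)&(V>90)).astype(np.uint8)
rect(tray,(158,122,250,178),.013,'t3'); rect(tray,(270,122,335,180),.013,'t2')
diff=((d>22)).astype(np.uint8)
for n,roi,z in [('vice',(256,198,270,238),.006),('drift',(314,193,330,224),.004),('dowel',(381,192,394,234),.004),('punch',(308,248,345,262),.004)]: rect(diff,roi,z,n)
jar=((V>170)).astype(np.uint8); rect(jar,(345,193,374,222),.056,'jar')
E
```

```text
table [ 11 124 144] tray [ 86  10 185] jar [ 25  42 248] vice [ 20 122 153] drift [ 20  32 145] dowel [ 15 129 150]
t3 3293 rect c [645.6 120.7] size [222.9 124.5] ang 89.4 mean [644.8 119.8] axis deg 89.4
t2 2187 rect c [ 643.2 -163.9] size [128.3 143.7] ang 5.0 mean [ 642.7 -164.1] axis deg 95.7
vice 28 rect c [480.8 -51.1] size [25.5  8.4] ang 0.7 mean [482.  -52.1] axis deg 177.2
drift 102 rect c [ 482.3 -217.6] size [12.4 80.2] ang 71.3 mean [ 483.1 -216.7] axis deg 162.5
dowel 24 rect c [ 455.9 -387.4] size [ 8.4 17.3] ang 88.1 mean [ 457.  -386.8] axis deg 166.1
punch 94 rect c [ 355.9 -219.3] size [62.  12.7] ang 80.8 mean [ 356.2 -217.8] axis deg 81.0
jar 339 rect c [ 485.6 -319. ] size [52.8 54.5] ang 44.2 mean [ 486. -318.] axis deg 106.9
```

```bash
python3 -m handwheel '{"delta_pos":[[0.73,0.92,0],[0.73,0.92,0],[0.73,0.92,0],[0.73,0.92,0],[0.73,0.92,0],[0.73,0.92,0],[0.73,0.92,0],[0.73,0.92,0],[0.73,0.92,0],[0.73,0.92,0],[0.73,0.92,0],[0.73,0.92,0],[0.73,0.92,0],[0,0,0],[0,0,0]],"yaw":[-0.9,-0.9,0,0,0,0,0,0,0,0,0,0,0,0,0]}' 0
python3 - <<'E'
from h import *
print(tcp()); w=optics.camera_info('wrist'); print(w['eye'],w['rotation'])
cv2.imwrite('pics/w1.png',optics.snapshot('wrist'))
E
```

```text
time_s: 1.35
position: [0.4874, -0.3262, 0.2243]
eef_rot: [-0.0, 0.995, 0.097, -0.0]
ft_force: [-0.8, -1.4, -0.6]
finger_gap: 0.0855
gripper_force: 0.0
(1.35, array([ 0.48742282, -0.32622404,  0.22430587]), np.float64(-78.90702674928404))
[ 0.56930945 -0.3105543   0.37366021] [ 0.12726756  0.76128896 -0.62692358 -0.10587217]
```

View pics/w1.png

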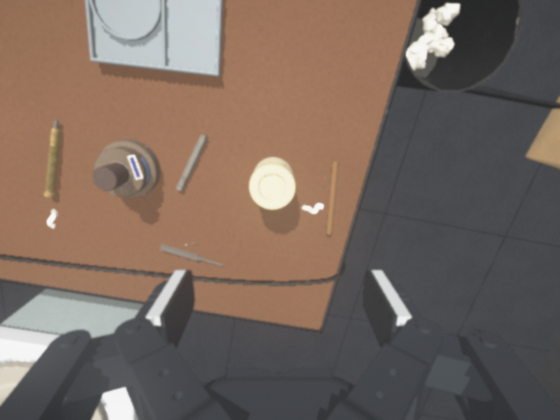

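The wrist view shows the jar lid at (272,188), the dowel from (335,163) to (330,235), and the drift from (204,137) to (181,189). The anvil post top is at (110,176) and its base at (126,168). The vice runs from (56,123), its nose, to (49,195), its head. Part of tray_two shows at the top.

```bash
cat >> h.py <<'E'
def grab(n):
    i=optics.camera_info('wrist'); im=optics.snapshot('wrist'); cv2.imwrite(f'pics/{n}.png',im); return i,im
def blob(i,mask,roi,z,name):
    x0,y0,x1,y1=roi; m=np.zeros(mask.shape,np.uint8); m[y0:y1,x0:x1]=mask[y0:y1,x0:x1]
    n,l,st,_=cv2.connectedComponentsWithStats(m); k=1+st[1:,4].argmax(); ys,xs=np.nonzero(l==k)
    P=ray(i,np.c_[xs,ys],z)[:,:2]; r=cv2.minAreaRect((P*1000).astype(np.float32)); u=np.linalg.eigh(np.cov(P.T))[1][:,1]
    print(name,len(xs),'rect',np.round(r[0],1),np.round(r[1],1),'mean',(P.mean(0)*1000).round(1),'axis',round(np.degrees(np.arctan2(u[1],u[0]))%180,1))
def local(im,k=41):
    b=cv2.medianBlur(im,k).astype(int); return np.abs(im.astype(int)-b).max(2)
E
python3 - <<'E'
from h import *
im=cv2.imread('pics/w1.png')
i=optics.camera_info('wrist'); hsv=cv2.cvtColor(im,cv2.COLOR_BGR2HSV); S,V=hsv[...,1],hsv[...,2]
print(hsv[200,334],hsv[200,310],hsv[165,192],hsv[150,230],hsv[160,53],hsv[185,50],hsv[176,110],hsv[170,148])
d=local(im)
m=(d>20).astype(np.uint8)
blob(i,m,(322,155,342,240),.004,'dowel'); blob(i,((S<90)).astype(np.uint8),(172,128,212,195),.004,'drift'); blob(i,m,(40,112,66,204),.006,'vice')
blob(i,((V>190)).astype(np.uint8),(240,165,300,215),.056,'jar')
blob(i,((V<75)).astype(np.uint8),(88,155,130,195),.065,'post')
E
```

```text
[ 14 109 161] [ 12 105 165] [ 18  31 141] [ 12 107 162] [ 21 100 145] [ 20  98 138] [ 11  53 129] [111  46 117]
dowel 123 rect [ 472.1 -400.7] [91.6  3. ] mean [ 474.9 -400.2] axis 9.2
drift 598 rect [ 483.3 -217.9] [11.7 81.7] mean [ 484.4 -218.3] axis 161.4
vice 800 rect [452.8 -52.6] [ 16.6 103.9] mean [456.5 -54. ] axis 174.9
jar 1761 rect [ 485.2 -320.7] [49.7 51.6] mean [ 487.1 -320.6] axis 136.8Traceback (most recent call last):
  File "<stdin>", line 9, in <module>
  File "h.py", line 18, in blob
    n,l,st,_=cv2.connectedComponentsWithStats(m); k=1+st[1:,4].argmax(); ys,xs=np.nonzero(l==k)
                                                      ~~~~~~~~~~~~~~~^^
ValueError: attempt to get argmax of an empty sequence
```

```bash
python3 -m handwheel '{"delta_pos":[[0,0.12,-0.9],[0,0.12,-1],[-0.06,0,-1],[0,0,-1],[0,0,-1],[0,0,-1],[0,0,-1],[0,0,-0.7],[0,0,0],[0,0,0]],"yaw":[0,0,0,0,0,0,0,0,0,0]}' 0
python3 -m handwheel '{"delta_pos":[[0,0,0],[0,0,0],[0,0,0],[0,0,0],[0,0,0],[0,0,0]],"yaw":[0,0,0,0,0,0]}' 1
```

```text
time_s: 2.23
position: [0.4831, -0.3235, 0.0341]
eef_rot: [-0.0, 0.996, 0.093, -0.001]
ft_force: [0.0, 0.1, 0.7]
finger_gap: 0.0856
gripper_force: 0.0
time_s: 2.73
position: [0.4859, -0.3229, 0.0367]
eef_rot: [0.001, 0.996, 0.095, 0.001]
ft_force: [-0.9, 0.9, 7.4]
finger_gap: 0.0477
gripper_force: 60.6
```

```bash
python3 -m handwheel '{"delta_pos":[[0,0,0.6],[0,0,0.9],[0,0,0.9],[0.77,0.94,0.4],[0.77,0.94,0],[0.77,0.94,0],[0.77,0.94,0],[0.77,0.94,0],[0.77,0.94,0],[0.77,0.94,0],[0.77,0.94,0],[0,0,0],[0,0,0]],"yaw":[0,0,0,0,0,0,0,0,0,0,0,0,0]}' -
python3 - <<'E'
from h import *
print(tcp()); grab('w2')
E
```

```text
time_s: 3.82
position: [0.6401, -0.1315, 0.1053]
eef_rot: [-0.0, 0.995, 0.097, 0.001]
ft_force: [0.3, -0.2, -0.9]
finger_gap: 0.048
gripper_force: 62.3
(3.8167, array([ 0.64008616, -0.1314964 ,  0.10531205]), np.float64(-78.89953852093491))
```

View pics/w2.png

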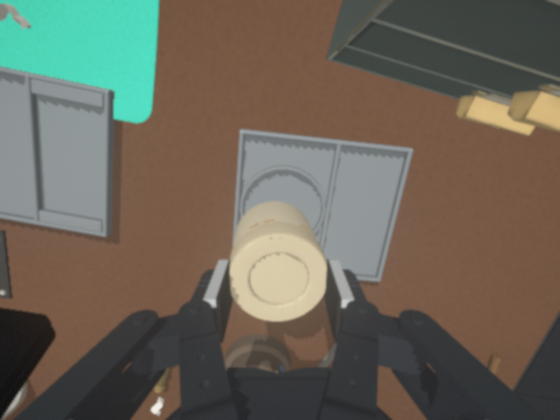

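The jar is held upright, with its lid circle centred at about (278,272), radius 47. The visible tray_two corners are (241,130), (412,149) and (380,283), and the ring top is at (284,167).

```bash
python3 - <<'E'
from h import *
i=optics.camera_info('wrist'); im=cv2.imread('pics/w2.png')
c=ray(i,[(241,130),(412,149),(380,283)],.013)[:,:2]; print(c)
o=(c[0]+c[2])/2; yv=c[0]-c[1]; L=np.linalg.norm(yv); print('tray',o,'len',L,np.linalg.norm(c[1]-c[2]),'yaw',np.degrees(np.arctan2(yv[1],yv[0]))-90)
y=yv/L; print('pocket',o+y*.029,'trough',o-y*.039)
print('lid',ray(i,[(278,272),(231,272),(326,272),(278,320)],.126))
# tray3 
c=ray(i,[(112,88),(107,236)],.013)[:,:2]; print('t3',c)
E
```

```text
[[ 0.69917611 -0.09263484]
 [ 0.7104348  -0.22903776]
 [ 0.58680359 -0.2407664 ]]
tray [ 0.64298985 -0.16670062] len 0.13686677684280948 0.12418629488846238 yaw 4.718492396756361
pocket [ 0.64060431 -0.1377989 ] trough [ 0.646198   -0.20556844]
lid [[ 0.64603214 -0.13246301  0.126     ]
 [ 0.64167747 -0.10982662  0.126     ]
 [ 0.650479   -0.15557856  0.126     ]
 [ 0.61803943 -0.13783584  0.126     ]]
t3 [[0.71107491 0.00692135]
 [0.58730203 0.01002001]]
```

```bash
python3 -m handwheel '{"delta_pos":[[-0.16,-0.16,-0.4],[0,0,-0.8],[0,0,-0.8],[0,0,-0.36],[0,0,0],[0,0,0]],"yaw":[0,0,0,0,0,0]}' -
python3 -m handwheel '{"delta_pos":[[0,0,-0.06],[0,0,-0.06],[0,0,0]],"yaw":[0,0,0]}' -
```

```text
time_s: 4.37
position: [0.6339, -0.1398, 0.0453]
eef_rot: [0.0, 0.996, 0.094, -0.001]
ft_force: [-0.9, 0.9, -0.1]
finger_gap: 0.0479
gripper_force: 62.5
time_s: 4.62
position: [0.6352, -0.1393, 0.0437]
eef_rot: [0.0, 0.996, 0.094, 0.001]
ft_force: [-1.6, -0.3, 4.9]
finger_gap: 0.0477
gripper_force: 63.1
```

```bash
python3 -m handwheel '{"delta_pos":[[0,0,-0.04],[0,0,0],[0,0,0],[0,0,0],[0,0,0],[0,0,0.5],[0,0,1],[0,0,1],[0,0,1],[-0.5,-0.7,1],[-0.9,-1,0.3],[-1,-1,0],[-1,-1,0],[-1,-1,0],[-1,-1,0],[-1,-1,0],[-0.5,-1,0],[0,-1,0],[0,0,0],[0,0,0]],"yaw":[0,0,0,0,0,0,0,0,0,0,0,0,0,0,0,0,0,0,0,0]}' 0
python3 - <<'E'
from h import *
print(tcp()); grab('w3')
E
```

```text
time_s: 6.28
position: [0.4618, -0.3576, 0.1626]
eef_rot: [0.0, 0.996, 0.093, 0.0]
ft_force: [0.3, 0.5, 0.3]
finger_gap: 0.0854
gripper_force: 0.0
(6.2833, array([ 0.46177641, -0.35758811,  0.16262589]), np.float64(-79.3410063898564))
```

View pics/w3.png

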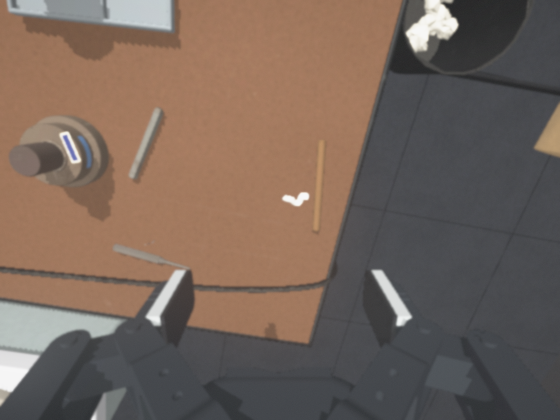

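The dowel runs from (321.5,140) to (316.5,231). The drift, from (158,110) to (132,178), and the anvil are undisturbed.

```bash
python3 - <<'E'
from h import *
i=optics.camera_info('wrist')
for n,a,z in [('dowel',[(321.5,140),(316.5,231)],.006),('drift',[(158,110),(132,178)],.006)]:
    p=ray(i,a,z)[:,:2]; v=p[0]-p[1]; print(n,p.mean(0),np.linalg.norm(v),np.degrees(np.arctan2(v[1],v[0])))
c=ray(i,[(33,158)],.065); print('post',c)
E
```

```text
dowel [ 0.47397479 -0.39738858] 0.09878241707271054 10.240826518439302
drift [ 0.48424952 -0.21452084] 0.07635453524077981 -17.392070719104428
post [[ 0.4681971  -0.14883928  0.065     ]]
```

```bash
python3 -m handwheel '{"delta_pos":[[0.4,-0.8,-0.6],[0.4,-0.8,-1],[0,0,-1],[0,0,-1],[0,0,-1],[0,0,-0.7],[0,0,-0.3],[0,0,0],[0,0,0]],"yaw":[0,0,0,0,0,0,0,0,0]}' 0.7
```

```text
time_s: 7.08
position: [0.4831, -0.3952, 0.0223]
eef_rot: [-0.0, 0.995, 0.095, 0.0]
ft_force: [-0.5, -0.3, 0.2]
finger_gap: 0.0255
gripper_force: 0.0
```

```bash
python3 -m handwheel '{"delta_pos":[[0,-0.12,-0.22],[0,0,0],[0,0,0]],"yaw":[0,0,0]}' 0.7
python3 -m handwheel '{"delta_pos":[[0,0,0],[0,0,0],[0,0,0],[0,0,0],[0,0,0]],"yaw":[0,0,0,0,0]}' 1
```

```text
time_s: 7.33
position: [0.4826, -0.3995, 0.017]
eef_rot: [0.0, 0.996, 0.094, 0.0]
ft_force: [0.4, 0.5, 0.2]
finger_gap: 0.0256
gripper_force: 0.0
time_s: 7.75
position: [0.4823, -0.3989, 0.0163]
eef_rot: [0.0, 0.996, 0.095, 0.0]
ft_force: [0.6, 0.2, -0.1]
finger_gap: 0.0
gripper_force: 0.0
```

```bash
python3 - <<'E'
from h import *
print(tcp()); i,im=grab('w4'); print(proj(i,[manip.state()['position']]))
cv2.imwrite('pics/w4c.png',cv2.resize(im[130:420,150:450],None,fx=2,fy=2))
E
```

```text
(7.75, array([ 0.48231682, -0.39889457,  0.01630494]), np.float64(-79.15276217953962))
[[278.13648469 264.01623754]]
```

View pics/w4c.png

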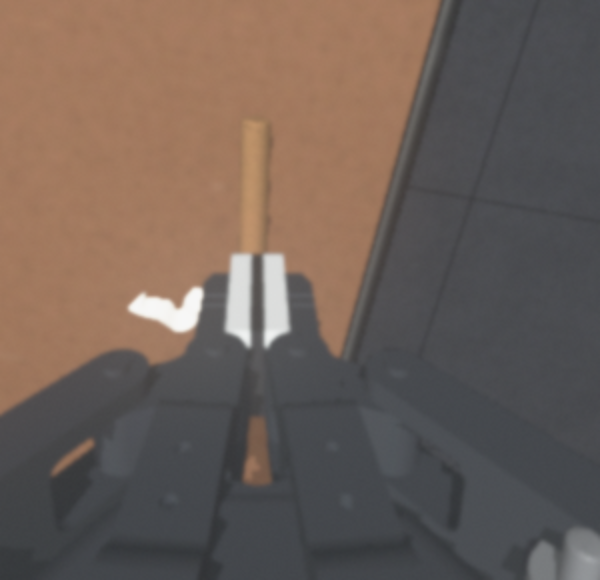

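The dowel is centred under the closed fingers, with its far end at crop (256,122). I can't tell from this view whether it is gripped, so I'll lift slightly and check.

```bash
python3 -m handwheel '{"delta_pos":[[0,0,0.4],[0,0,0.8],[0,0,0]],"yaw":[0,0,0]}' -
python3 - <<'E'
from h import *
print(tcp()); i,im=grab('w5')
cv2.imwrite('pics/w5c.png',im[130:420,150:450])
E
```

```text
time_s: 8.05
position: [0.4841, -0.4004, 0.0499]
eef_rot: [0.002, 0.996, 0.094, 0.002]
ft_force: [0.3, -0.7, 0.9]
finger_gap: -0.0001
gripper_force: 0.0
(8.05, array([ 0.48409994, -0.40037178,  0.04988932]), np.float64(-79.16642537808136))
```

View pics/w5c.png

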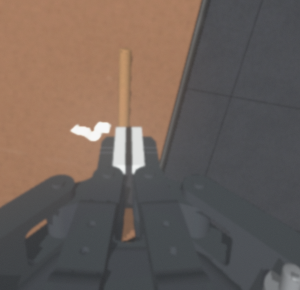

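The dowel stayed on the table, so the fingers closed just over it. I'll retry about 3 mm lower.

```bash
python3 -m handwheel '{"delta_pos":[[0,0,0],[0,0,0],[0,0.04,0],[0,0,-0.6],[0,0,-0.7],[0,0,-0.05],[0,0,0],[0,0,0]],"yaw":[0,0,0,0,0,0,0,0]}' 0.75
python3 -m handwheel '{"delta_pos":[[0,0,0],[0,0,0],[0,0,0],[0,0,0],[0,0,0]],"yaw":[0,0,0,0,0]}' 1
```

```text
time_s: 8.77
position: [0.4823, -0.3979, 0.0125]
eef_rot: [-0.0, 0.996, 0.094, -0.0]
ft_force: [0.2, 0.6, 0.3]
finger_gap: 0.0214
gripper_force: 0.0
time_s: 9.18
position: [0.4824, -0.398, 0.0128]
eef_rot: [0.0, 0.996, 0.094, 0.0]
ft_force: [-0.6, 0.2, 0.2]
finger_gap: 0.0
gripper_force: 0.0
```

```bash
python3 -m handwheel '{"delta_pos":[[0,0,-0.12],[0,0,0]],"yaw":[0,0]}' 1
python3 -m handwheel '{"delta_pos":[[0,0,-0.1],[0,0,0]],"yaw":[0,0]}' 1
```

```text
time_s: 9.35
position: [0.482, -0.3977, 0.0091]
eef_rot: [-0.0, 0.996, 0.095, -0.0]
ft_force: [-0.1, 0.9, 0.3]
finger_gap: 0.0001
gripper_force: 0.0
time_s: 9.52
position: [0.482, -0.3977, 0.0064]
eef_rot: [-0.0, 0.996, 0.095, -0.0]
ft_force: [0.0, -0.1, -0.3]
finger_gap: 0.0001
gripper_force: 0.0
```

```bash
python3 - <<'E'
from h import *
print(tcp()); i,im=grab('w6')
cv2.imwrite('pics/w6c.png',cv2.resize(im[130:330,180:380],None,fx=3,fy=3))
E
```

```text
(9.5167, array([ 0.48196149, -0.39767475,  0.00639401]), np.float64(-79.15124586182955))
```

View pics/w6c.png

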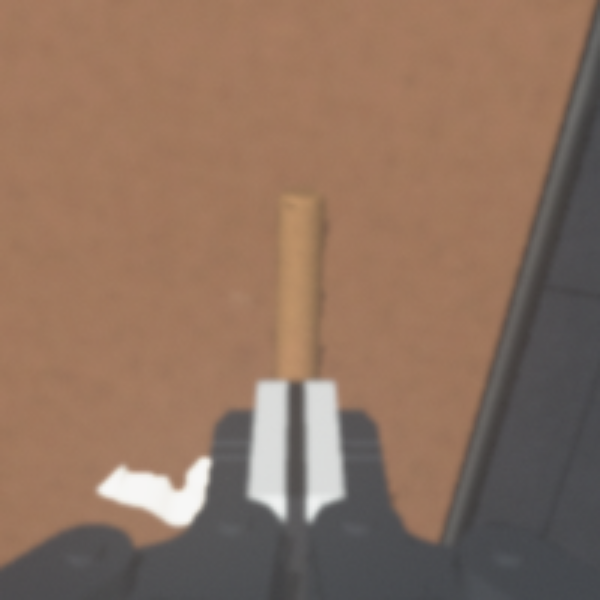

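No contact yet at TCP z = 6 mm, so the shut fingertips are higher than stated. In the image the pad ends at row 257, which suggests they sit about 10 mm behind the TCP. I'll continue down gently until they touch.

```bash
python3 -m handwheel '{"delta_pos":[[0,0,-0.12],[0,0,0]],"yaw":[0,0]}' 1
python3 -m handwheel '{"delta_pos":[[0,0,-0.1],[0,0,0]],"yaw":[0,0]}' 1
python3 -m handwheel '{"delta_pos":[[0,0,-0.08],[0,0,0]],"yaw":[0,0]}' 1
```

```text
time_s: 9.73
position: [0.482, -0.3977, 0.0034]
eef_rot: [-0.0, 0.996, 0.095, -0.0]
ft_force: [0.1, 0.9, 0.4]
finger_gap: -0.0001
gripper_force: 0.0
time_s: 9.9
position: [0.4825, -0.3982, 0.002]
eef_rot: [0.0, 0.996, 0.094, 0.0]
ft_force: [-0.7, 0.6, 6.3]
finger_gap: -0.0002
gripper_force: 2.7
time_s: 10.07
position: [0.4825, -0.3982, 0.0018]
eef_rot: [0.0, 0.996, 0.094, 0.0]
ft_force: [-4.6, 3.5, 21.1]
finger_gap: 0.0003
gripper_force: 10.8
```

The fingertips touch the dowel's top at TCP z ≈ 2 mm, so they are about 6 mm behind the TCP rather than 14 mm ahead. I'll regrip at TCP z ≈ -5 mm.

```bash
python3 -m handwheel '{"delta_pos":[[0,0,0.4],[0,0,0.4],[0,0,0],[0,0,0],[0,0,0],[0,0,-0.5],[0,0,-0.46],[0,0,0],[0,0,0]],"yaw":[0,0,0,0,0,0,0,0,0]}' 0.75
python3 -m handwheel '{"delta_pos":[[0,0,0],[0,0,0],[0,0,0],[0,0,0],[0,0,0]],"yaw":[0,0,0,0,0]}' 1
```

```text
time_s: 10.82
position: [0.4818, -0.3975, -0.0063]
eef_rot: [-0.001, 0.996, 0.095, -0.001]
ft_force: [-0.3, -0.8, -0.3]
finger_gap: 0.0213
gripper_force: 0.0
time_s: 11.23
position: [0.4821, -0.3977, -0.0048]
eef_rot: [-0.0, 0.996, 0.095, -0.0]
ft_force: [-0.3, -0.4, 0.1]
finger_gap: 0.006
gripper_force: 59.8
```

```bash
python3 -m handwheel '{"delta_pos":[[0,0,0.6],[0,0,0.9],[0.86,0.97,0.9],[0.86,0.97,0],[0.86,0.97,0],[0.86,0.97,0],[0.86,0.97,0],[0.86,0.97,0],[0.86,0.97,0],[0.86,0.97,0],[0,0,0],[0,0,0]],"yaw":[0,0,0,-0.43,-0.43,0,0,0,0,0,0,0]}' -
python3 - <<'E'
from h import *
print(tcp()); grab('w7')
E
```

```text
time_s: 12.23
position: [0.6558, -0.2005, 0.0553]
eef_rot: [-0.001, 0.999, 0.052, 0.0]
ft_force: [-0.1, -0.3, -0.4]
finger_gap: 0.0062
gripper_force: 59.9
(12.2333, array([ 0.65575621, -0.20046043,  0.05525113]), np.float64(-84.03522226725156))
```

View pics/w7.png

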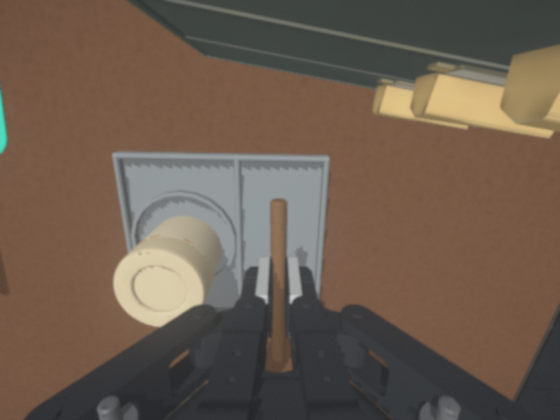

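The jar stands upright in its pocket, lid at about (160,288). The dowel is held over its trough from (278,203) to (277,360). The trough runs from the rib at column 239 to the rim at column 322, with tray corners at (116,154) and (328,156).

```bash
python3 - <<'E'
from h import *
i=optics.camera_info('wrist'); print('eye',i['eye'])
print('cab corner',ray(i,[(205,53)],0), 'handle',ray(i,[(378,112),(465,126)],.04))
im=cv2.imread('pics/w7.png')
c=ray(i,[(116,154),(328,156)],.013)[:,:2]; yv=c[0]-c[1]; L=np.linalg.norm(yv); a=np.arctan2(yv[1],yv[0]); y=yv/L; x=np.array([y[1],-y[0]])
m=c.mean(0)-x*.062; print('len',L,'yaw',np.degrees(a)-90,'centre',m,'trough',m-y*.039,'pocket',m+y*.029)
z=.055+.005+.004
print('held dowel',ray(i,[(278.5,201)],z), 'pads',ray(i,[(278,275)],z))
print('jar lid',ray(i,[(160,288)],.063),'ring top/right',ray(i,[(181,192),(237,240)],.013))
E
```

```text
eye [ 0.73735711 -0.19502865  0.20446976]
cab corner [[ 0.76433669 -0.14706229  0.        ]] handle [[ 0.74038682 -0.24710518  0.04      ]
 [ 0.7380528  -0.29453855  0.04      ]]
len 0.13521315583089824 yaw 5.1974684904599115 centre [ 0.64357501 -0.1677428 ] trough [ 0.64710796 -0.20658244] pocket [ 0.64094794 -0.13886203]
held dowel [[ 0.69407847 -0.19941864  0.064     ]] pads [[ 0.65257105 -0.20332524  0.064     ]]
jar lid [[ 0.63729184 -0.13945973  0.063     ]] ring top/right [[ 0.67811066 -0.13588017  0.013     ]
 [ 0.64689766 -0.17485039  0.013     ]]
```

```bash
python3 -m handwheel '{"delta_pos":[[0.04,-0.2,-0.4],[0,0,-0.8],[0,0,-0.6],[0,0,-0.22],[0,0,0],[0,0,0]],"yaw":[-0.1,0,0,0,0,0]}' -
python3 -m handwheel '{"delta_pos":[[0,0,-0.06],[0,0,0]],"yaw":[0,0]}' -
```

```text
time_s: 12.78
position: [0.6548, -0.2095, 0.0046]
eef_rot: [-0.0, 0.999, 0.044, -0.0]
ft_force: [0.3, -0.3, 0.2]
finger_gap: 0.0064
gripper_force: 59.9
time_s: 12.95
position: [0.6557, -0.2089, 0.004]
eef_rot: [0.0, 0.999, 0.044, 0.0]
ft_force: [0.6, 0.8, -0.7]
finger_gap: 0.0063
gripper_force: 59.9
```

```bash
python3 -m handwheel '{"delta_pos":[[0,0.06,-0.06],[0,0,0]],"yaw":[0,0]}' -
python3 -m handwheel '{"delta_pos":[[0,0,0],[0,0,0],[0,0,0],[0,0,0.2],[0,0,0.6],[0,0,1],[0,0,1],[0,0,1]],"yaw":[0,0,0,0,0,0,0,0]}' 0.8
python3 - <<'E'
from h import *
print(tcp()); i,im=grab('w8')
cv2.imwrite('pics/w8c.png',im)
E
```

```text
time_s: 13.12
position: [0.6554, -0.2069, 0.0022]
eef_rot: [-0.0, 0.999, 0.045, 0.0]
ft_force: [-0.5, 0.7, -0.8]
finger_gap: 0.0063
gripper_force: 59.9
time_s: 13.78
position: [0.6554, -0.2075, 0.0993]
eef_rot: [0.0, 0.999, 0.044, 0.0]
ft_force: [0.2, -0.6, -0.0]
finger_gap: 0.0175
gripper_force: 0.0
(13.7833, array([ 0.65539725, -0.2075246 ,  0.09934524]), np.float64(-84.91997266252827))
```

View pics/w8c.png

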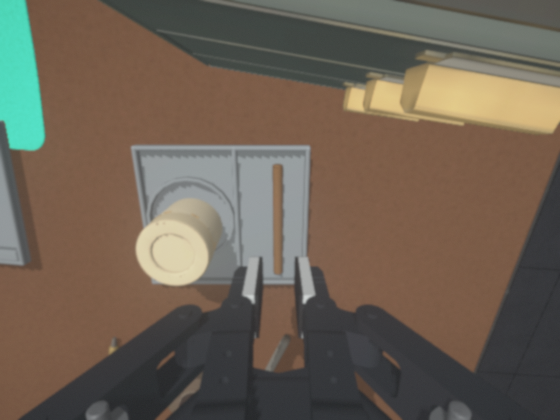

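The dowel lies in the trough, columns 273–283. The trough runs from the rib at 242 to the rim at 303, so the dowel looks a few mm off-centre.

```bash
python3 - <<'E'
from h import *
i=optics.camera_info('wrist')
c=ray(i,[(133,147),(310,147)],.013)[:,:2]; yv=c[0]-c[1]; L=np.linalg.norm(yv); y=yv/L; x=np.array([y[1],-y[0]]); m=c.mean(0)-x*.062
print(L,m,'trough',m-y*.039,'yaw',np.degrees(np.arctan2(-y[0],y[1])))
d=ray(i,[(277.5,165),(278,275)],.015)[:,:2]; print(d,np.linalg.norm(d[0]-d[1]),'rel',(d.mean(0)-m)@x,(d.mean(0)-m)@y)
im=cv2.imread('pics/w8.png'); print(im[215,236:312].mean(1).round().astype(int))
w=ray(i,[(240,215),(303,215)],.013); print(w)
E
```

```text
0.1414743983931475 [ 0.64735788 -0.16435929] trough [ 0.65075026 -0.20321147] yaw 4.990116213753021
[[ 0.69896768 -0.20474643]
 [ 0.59824289 -0.21395014]] 0.10114440744186726 rel -0.002670643072521975 -0.044926969668719695
[153 142 126 119 133 150 157 157 157 158 157 157 157 158 157 157 157 158
 157 157 157 157 156 157 156 156 157 156 156 156 156 156 156 156 155 153
 142 125 117 117 118 116 115 111 104  98 101 114 135 150 154 155 156 157
 155 157 156 155 156 155 156 156 155 156 155 152 146 143 149 152 144 122
 100  87  91  97]
[[ 0.65278208 -0.176338    0.013     ]
 [ 0.65747183 -0.23040475  0.013     ]]
```

The dowel is about 5 mm off the middle towards -y, so I'll regrip and shift it.

```bash
python3 -m handwheel '{"delta_pos":[[0,0,-1],[0,0,-1],[0,0,-0.9],[0,0,-0.6],[0,0,-0.28],[0,0,0],[0,0,0]],"yaw":[0,0,0,0,0,0,0]}' 0.83
python3 -m handwheel '{"delta_pos":[[0,0,0],[0,0,0],[0,0,0],[0,0,0],[0.06,0.1,0.08],[0.06,0.1,0],[0,0,0],[0,0,-0.08],[0,0,0]],"yaw":[0,0,0,0,0,0,0,0,0]}' 1
python3 -m handwheel '{"delta_pos":[[0,0,0],[0,0,0],[0,0,0],[0,0,0.2],[0,0,0.6],[0,0,1],[0,0,1],[0,0,1]],"yaw":[0,0,0,0,0,0,0,0]}' 0.8
python3 - <<'E'
from h import *
print(tcp()); i,im=grab('w9'); print(im[215,225:320].mean(1).round().astype(int)); print(im[120:300,277].mean(1).round().astype(int)[::2])
E
```

```text
time_s: 14.42
position: [0.656, -0.2076, 0.0033]
eef_rot: [0.0, 0.999, 0.044, 0.001]
ft_force: [-0.4, -0.5, 0.6]
finger_gap: 0.0145
gripper_force: 0.0
time_s: 15.17
position: [0.6587, -0.2015, 0.0037]
eef_rot: [-0.0, 0.999, 0.045, 0.0]
ft_force: [-4.0, 2.5, 11.4]
finger_gap: 0.0061
gripper_force: 60.2
time_s: 15.83
position: [0.6583, -0.2025, 0.0996]
eef_rot: [0.0, 0.999, 0.044, 0.0]
ft_force: [1.1, 0.1, -0.2]
finger_gap: 0.0171
gripper_force: 0.0
(15.8333, array([ 0.6583089 , -0.20253837,  0.09962289]), np.float64(-84.92507420836426))
[158 158 159 158 158 159 158 159 159 160 161 155 144 129 126 140 151 150
 139 126 127 142 154 157 159 158 159 158 158 158 159 158 158 158 159 157
 159 158 158 157 158 158 158 158 158 156 147 132 120 117 118 119 117 114
 108 103 106 125 146 156 158 158 157 157 159 158 158 158 158 156 157 157
 156 157 157 158 158 156 156 157 157 155 150 144 144 150 152 138 117  96
  88  92  99 102 102]
[ 98  99  98  98  97  97  99  99  97  97  98 100  99  99 110 148 162 135
 121 123 140 153 126 115 115 115 114 114 115 115 114 116 115 115 116 115
 116 115 116 118 118 117 117 117 116 116 117 118 118 117 116 116 116 116
 116 116 116 116 116 116 116 115 115 116 115 116 117 116 115 115 115 115
 115 115 114 115 114 116 134 151 139 135 155 134  92  94 100 101 102  98]
```

```bash
python3 -m handwheel '{"delta_pos":[[-0.5,0.1,0.35],[-1,0.3,0.35],[-1,0.3,0.35],[-1,0.3,0.35],[-1,0.3,0.35],[-1,0.3,0.35],[-1,0.3,0.35],[-1,0.3,0.35],[-0.5,0,0],[0,0,0],[0,0,0]],"yaw":[0,0,0,0,0,0,0,0,0,0,0]}' 0.3
python3 - <<'E'
from h import *
print(tcp()); i,im=grab('w10'); print(i['eye'])
E
```

```text
time_s: 16.8
position: [0.4585, -0.1477, 0.1686]
eef_rot: [0.0, 0.999, 0.044, 0.001]
ft_force: [0.7, 0.7, -0.1]
finger_gap: 0.0599
gripper_force: 0.0
(16.8, array([ 0.45849798, -0.14769935,  0.16860275]), np.float64(-84.94294111125109))
[ 0.54131349 -0.1405331   0.31814946]
```

View pics/w10.png

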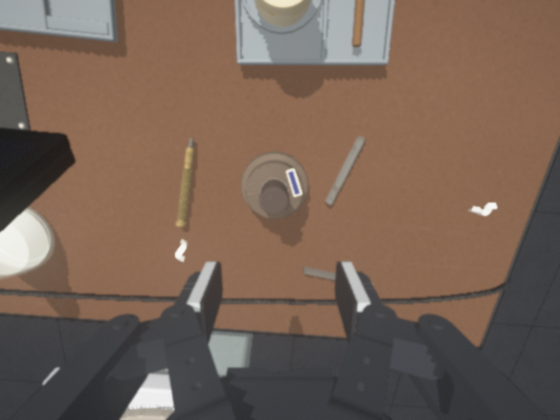

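The anvil post top is at (273,200) and the base's top disc is centred at about (275,187). The vice runs from (191,139) to (181,226) and the drift from (360,139) to (330,204). The panel is at left, with its nearest edge at (73,155).

```bash
python3 - <<'E'
from h import *
i=optics.camera_info('wrist')
print('post',ray(i,[(273,200)],.065),'base',ray(i,[(275,187)],.036), ray(i,[(241,187),(308,187)],.036))
for n,a in [('vice',[(191,139),(181,226)]),('drift',[(360,139),(330,204)])]:
    p=ray(i,a,.006)[:,:2]; v=p[0]-p[1]; print(n,p.mean(0),np.linalg.norm(v),np.degrees(np.arctan2(v[1],v[0])))
# panel nearest corner triangulation with top view (222,203)/(195,227)
t=optics.camera_info('top')
def tri(a,b):
    f=lambda i,p:(i['eye'],(lambda d:d/np.linalg.norm(d))(ray(i,[p],0)[0]-i['eye']))
    (o1,d1),(o2,d2)=f(i,a),f(t,b); A=np.c_[d1,-d2]; s=np.linalg.lstsq(A,o2-o1,rcond=None)[0]; return o1+s[0]*d1,o2+s[1]*d2
print(tri((73,155),(223,203)), tri((60,133),(223,213)), tri((73,155),(214,226)))
E
```

```text
post [[ 0.46523049 -0.14260931  0.065     ]] base [[ 0.46975465 -0.1437082   0.036     ]] [[ 0.46686153 -0.11076884  0.036     ]
 [ 0.47256271 -0.17567905  0.036     ]]
vice [ 0.45631789 -0.04842404] 0.0977328870637988 -6.982316536812647
drift [ 0.48407207 -0.21602019] 0.07457889354390922 -15.968838066817643
(array([0.48374064, 0.04855603, 0.0348901 ]), array([0.49332021, 0.05533522, 0.03744659])) (array([0.49997356, 0.07387151, 0.01189837]), array([0.47031789, 0.0590714 , 0.00560342])) (array([ 0.46516582,  0.10882465, -0.05532469]), array([ 0.44097143,  0.09372958, -0.06042754]))
```

```bash
python3 - <<'E'
from h import *
def corners(f,roi,th=45):
    im=cv2.imread(f); x0,y0,x1,y1=roi; m=np.zeros(im.shape[:2],np.uint8); m[y0:y1,x0:x1]=(im.max(2)<th)[y0:y1,x0:x1]
    m=cv2.morphologyEx(m,cv2.MORPH_OPEN,np.ones((4,4)))
    c=max(cv2.findContours(m,0,2)[0],key=cv2.contourArea); return cv2.approxPolyDP(cv2.convexHull(c),2.5,True)[:,0].tolist(),cv2.contourArea(c)
print('top',corners('pics/top0.png',(95,190,235,240)))
print('scene',corners('pics/scene0.png',(95,105,235,215)))
print('w10',corners('pics/w10.png',(0,110,100,260)))
E
```

```text
top ([[223, 205], [222, 214], [213, 227], [108, 229], [106, 222], [110, 212], [130, 204]], 2500.0)
scene ([[156, 165], [153, 169]], 12.0)
w10 ([[64, 136], [73, 158], [72, 164], [45, 189], [0, 205], [0, 130]], 3952.5)
```

```bash
python3 - <<'E'
from h import *
I={'s':optics.camera_info('scene'),'t':optics.camera_info('top'),'w':optics.camera_info('wrist')}
def tri(A,p,B,q):
    f=lambda i,p:(i['eye'],(lambda d:d/np.linalg.norm(d))(ray(i,[p],0)[0]-i['eye']))
    (o1,d1),(o2,d2)=f(I[A],p),f(I[B],q); s=np.linalg.lstsq(np.c_[d1,-d2],o2-o1,rcond=None)[0]; a,b=o1+s[0]*d1,o2+s[1]*d2
    return ((a+b)/2).round(3),round(np.linalg.norm(a-b),3)
for q in [(223,205),(222,214),(213,227)]:
    for p in [(218,198),(211,203),(205,150)]: print('s',p,'t',q,tri('s',p,'t',q))
    for p in [(64,136),(73,158),(72,164)]: print('w',p,'t',q,tri('w',p,'t',q))
# panel tip corners: crop at scene
im=cv2.imread('pics/scene0.png'); cv2.imwrite('pics/sc.png',cv2.resize(im[90:240,60:300],None,fx=3.3,fy=3.3,interpolation=cv2.INTER_CUBIC))
E
```

```text
s (218, 198) t (223, 205) (array([0.488, 0.058, 0.027]), np.float64(0.004))
s (211, 203) t (223, 205) (array([0.483, 0.066, 0.013]), np.float64(0.023))
s (205, 150) t (223, 205) (array([0.459, 0.04 , 0.181]), np.float64(0.015))
w (64, 136) t (223, 205) (array([0.495, 0.06 , 0.022]), np.float64(0.01))
w (73, 158) t (223, 205) (array([0.484, 0.053, 0.034]), np.float64(0.01))
w (72, 164) t (223, 205) (array([0.482, 0.05 , 0.042]), np.float64(0.013))
s (218, 198) t (222, 214) (array([0.468, 0.052, 0.04 ]), np.float64(0.015))
s (211, 203) t (222, 214) (array([0.464, 0.06 , 0.026]), np.float64(0.003))
s (205, 150) t (222, 214) (array([0.443, 0.035, 0.189]), np.float64(0.002))
w (64, 136) t (222, 214) (array([ 0.482,  0.07 , -0.001]), np.float64(0.031))
w (73, 158) t (222, 214) (array([0.471, 0.064, 0.007]), np.float64(0.009))
w (72, 164) t (222, 214) (array([0.468, 0.062, 0.015]), np.float64(0.005))
s (218, 198) t (213, 227) (array([0.446, 0.058, 0.05 ]), np.float64(0.057))
s (211, 203) t (213, 227) (array([0.442, 0.067, 0.034]), np.float64(0.039))
s (205, 150) t (213, 227) (array([0.424, 0.041, 0.194]), np.float64(0.038))
w (64, 136) t (213, 227) (array([ 0.463,  0.11 , -0.066]), np.float64(0.053))
w (73, 158) t (213, 227) (array([ 0.45 ,  0.104, -0.061]), np.float64(0.027))
w (72, 164) t (213, 227) (array([ 0.446,  0.101, -0.051]), np.float64(0.022))
```

View pics/sc.png

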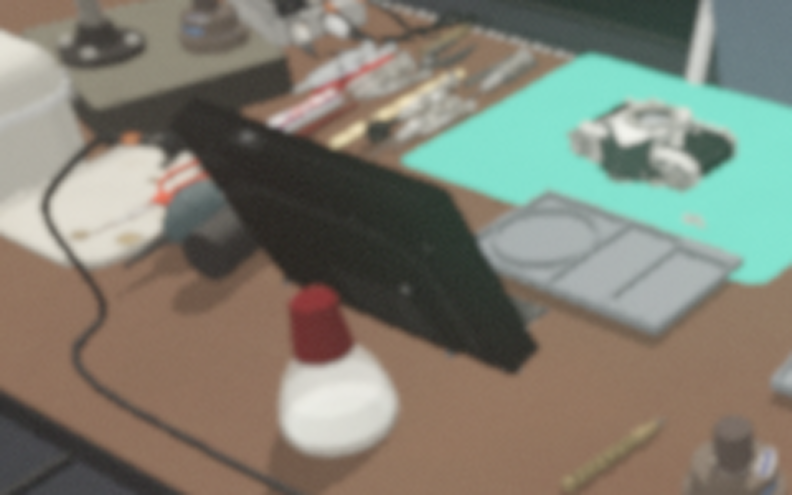

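The panel leans towards the robot: its lower right corner is at about x 0.49, y 0.055, z 0.03, and its upper corner at about x 0.43, z 0.19. The route to tray_three at x > 0.57 clears it. Next I'll grip the anvil post.

```bash
python3 -m handwheel '{"delta_pos":[[0.16,0.1,-0.6],[0.16,0.1,-1],[0,0,-1],[0,0,-1],[0,0,-1],[0,0,-0.6],[0,0,-0.26],[0,0,0],[0,0,0]],"yaw":[0,0,0,0,0,0,0,0,0]}' 0.3
python3 -m handwheel '{"delta_pos":[[0,0,0],[0,0,0],[0,0,0],[0,0,0],[0,0,0],[0,0,0]],"yaw":[0,0,0,0,0,0]}' 1
```

```text
time_s: 17.6
position: [0.4671, -0.1425, 0.0311]
eef_rot: [0.0, 0.999, 0.044, 0.0]
ft_force: [0.1, -0.1, 0.0]
finger_gap: 0.0599
gripper_force: 0.0
time_s: 18.1
position: [0.4672, -0.1427, 0.0322]
eef_rot: [0.0, 0.999, 0.044, 0.001]
ft_force: [-0.7, -0.3, 6.2]
finger_gap: 0.0249
gripper_force: 58.6
```

```bash
python3 -m handwheel '{"delta_pos":[[0,0,0.5],[0,0,0.9],[0,0,0.9],[0.6,0.5,0.7],[0.6,0.95,0],[0.6,0.95,0],[0.6,0.95,0],[0.6,0.95,0],[0.6,0.95,0],[0.6,0.95,0],[0.6,0.95,0],[0.6,0.95,0],[0.6,0.95,0],[0.6,0.95,0],[0.5,0.95,0],[0,0.95,0],[0,0.95,0],[0,0,0],[0,0,0]],"yaw":[0,0,0,0,0,0,0,0,0,0,0,0,0,0,0,0,0,0,0]}' -
python3 - <<'E'
from h import *
print(tcp()); grab('w11')
E
```

```text
time_s: 19.68
position: [0.6426, 0.1815, 0.1056]
eef_rot: [-0.0, 0.999, 0.046, -0.001]
ft_force: [-0.4, -0.2, -4.6]
finger_gap: 0.0251
gripper_force: 59.6
(19.6833, array([0.64256414, 0.18152183, 0.1055964 ]), np.float64(-84.68588327914374))
```

View pics/w11.png

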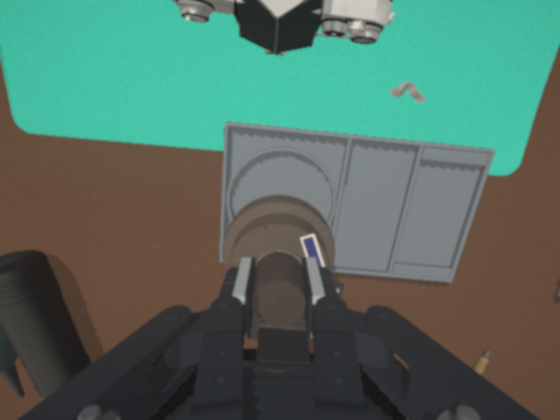

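The anvil is held upright over the pocket, its base disc spanning columns 223–335 with its top at row 195. The tray_three corners are (228,122), (494,150), (453,283) and (221,263). The ribs run from (347,138) and from (418,147).

```bash
python3 - <<'E'
from h import *
i=optics.camera_info('wrist')
c=ray(i,[(228,122),(494,150),(453,283),(221,263)],.013)[:,:2]; m=c.mean(0)
yv=(c[0]-c[1]+c[3]-c[2]); L=np.linalg.norm(yv)/2; y=yv/np.linalg.norm(yv)
print(c.round(4),'L',L,'W',np.linalg.norm(c[0]-c[3]),np.linalg.norm(c[1]-c[2]),'yaw',np.degrees(np.arctan2(-y[0],y[1])))
for n,o in [('pocket',.058),('long',-.02),('short',-.078)]: print(n,(m+y*o).round(4))
print('ring top',ray(i,[(284,149),(231,192),(334,200)],.013))
for z in (.105,.111): print('disc',ray(i,[(223,251),(335,251),(279,195)],z)[:,:2])
E
```

```text
[[0.712  0.2244]
 [0.7095 0.0113]
 [0.586  0.0095]
 [0.5878 0.2265]] L 0.2150776536283655 W 0.12429647591720958 0.1235132679030292 yaw -0.577493304288284
pocket [0.6494 0.1759]
long [0.6486 0.0979]
short [0.648  0.0399]
ring top [[0.69527082 0.17900382 0.013     ]
 [0.65580532 0.21993695 0.013     ]
 [0.65655599 0.13272207 0.013     ]]
disc [[0.64808415 0.21035018]
 [0.65365101 0.14812431]
 [0.6832016  0.18215683]]
disc [[0.65121281 0.20939141]
 [0.65655677 0.14965708]
 [0.68492415 0.18232694]]
```

```bash
python3 -m handwheel '{"delta_pos":[[-0.08,-0.14,-0.5],[0,0,-0.9],[0,0,-0.8],[0,0,-0.4],[0,0,0],[0,0,-0.06],[0,0,0]],"yaw":[0,0,0,0,0,0,0]}' -
python3 -m handwheel '{"delta_pos":[[0,0,-0.06],[0,0,0]],"yaw":[0,0]}' -
```

```text
time_s: 20.32
position: [0.6441, 0.1745, 0.0414]
eef_rot: [-0.0, 0.999, 0.044, 0.002]
ft_force: [1.9, 0.1, 4.3]
finger_gap: 0.025
gripper_force: 65.2
time_s: 20.48
position: [0.6446, 0.1747, 0.041]
eef_rot: [-0.0, 0.999, 0.044, 0.003]
ft_force: [0.6, -0.2, 10.8]
finger_gap: 0.0247
gripper_force: 66.3
```

```bash
python3 -m handwheel '{"delta_pos":[[0,0,0],[0,0,0],[0,0,0],[0,0,0],[0,0,0.6],[0,0,1],[0,0,1],[0,-0.5,1],[0,-1,0.4],[0,-1,0],[0,-1,0],[-0.5,-1,0],[-1,-1,0],[-1,-1,0],[-1,-1,0],[-1,-1,0],[-1,-0.6,0],[-0.9,0,0],[0,0,0],[0,0,0]],"yaw":[0,0,0,0,0,0,0,0,0,0,0,0,0,0,0,0,0,0,0,0]}' 0.3
python3 - <<'E'
from h import *
print(tcp()); i,im=grab('w12'); d=local(im)
hsv=cv2.cvtColor(im,cv2.COLOR_BGR2HSV)
p=proj(i,[[.456,-.049,.006]])[0]; print(p)
x,y=p.astype(int); m=(d>18).astype(np.uint8); blob(i,m,(max(x-35,0),max(y-75,0),x+35,y+75),.006,'vice')
print(['%d'%v for v in d[y,x-30:x+30]])
E
```

```text
time_s: 22.15
position: [0.4807, -0.0526, 0.138]
eef_rot: [0.0, 0.999, 0.044, -0.0]
ft_force: [0.3, 0.6, 0.6]
finger_gap: 0.0604
gripper_force: 0.0
(22.15, array([ 0.48070051, -0.05259504,  0.13803668]), np.float64(-84.97123573542216))
[272.51611253 220.5646245 ]
vice 834 rect [453.9 -48.7] [ 13.6 103.4] mean [455.1 -48.5] axis 173.2
['1', '1', '1', '0', '3', '2', '1', '2', '1', '1', '2', '2', '3', '2', '2', '2', '2', '1', '1', '0', '1', '1', '1', '1', '7', '19', '29', '31', '29', '31', '30', '25', '21', '15', '14', '25', '30', '26', '17', '5', '1', '0', '1', '1', '2', '1', '1', '1', '1', '0', '1', '1', '1', '1', '0', '2', '2', '1', '2', '1']
```

```bash
python3 -m handwheel '{"delta_pos":[[-0.52,0.08,-0.4],[-0.52,0.08,-0.6],[0,0,-1],[0,0,-1],[0,0,-1],[0,0,-1],[0,0,-0.4],[0,0,0],[0,0,0]],"yaw":[-0.98,-0.98,0,0,0,0,0,0,0]}' 0.7
python3 - <<'E'
from h import *
print(tcp()); i,im=grab('w13'); d=local(im)
m=(d>18).astype(np.uint8); blob(i,m,(240,100,320,235),.006,'vice'); print([int(v) for v in d[200,255:305]])
E
```

```text
time_s: 22.95
position: [0.4564, -0.0478, 0.003]
eef_rot: [-0.0, 0.998, -0.058, -0.0]
ft_force: [0.3, -0.7, -0.1]
finger_gap: 0.0258
gripper_force: 0.0
(22.95, array([ 0.45638796, -0.04784276,  0.0029613 ]), np.float64(-96.64250654771085))
vice 711 rect [490.6 -52.4] [ 8.8 30.2] mean [490.4 -52.3] axis 168.5
[2, 2, 2, 0, 0, 1, 1, 1, 1, 3, 2, 1, 1, 1, 1, 1, 12, 28, 46, 56, 61, 64, 69, 70, 66, 60, 53, 43, 33, 24, 15, 7, 10, 11, 14, 12, 5, 2, 2, 1, 0, 2, 2, 1, 1, 2, 2, 3, 3, 3]
```

```bash
python3 -m handwheel '{"delta_pos":[[0,0,-0.26],[0,0,0],[0,0,0]],"yaw":[0,0,0]}' 0.7
python3 -m handwheel '{"delta_pos":[[0,0,0],[0,0,0],[0,0,0],[0,0,0],[0,0,0]],"yaw":[0,0,0,0,0]}' 1
```

```text
time_s: 23.25
position: [0.4562, -0.0482, -0.003]
eef_rot: [-0.0, 0.998, -0.058, 0.001]
ft_force: [-1.2, -0.5, 0.1]
finger_gap: 0.0257
gripper_force: 0.0
time_s: 23.67
position: [0.4561, -0.0481, -0.003]
eef_rot: [-0.0, 0.998, -0.058, 0.0]
ft_force: [-1.7, 0.5, 6.7]
finger_gap: 0.0065
gripper_force: 58.8
```

```bash
python3 -m handwheel '{"delta_pos":[[0,0,0.5],[0,0,0.9],[0.5,0,1],[1,0,0],[1,0,0],[1,0,0],[1,0.9,0],[1,1,0],[1,1,0],[1,1,0],[0.26,1,0],[0,0.94,0],[0,0,0],[0,0,0],[0,0,0]],"yaw":[0,0,0,0.52,0.52,0,0,0,0,0,0,0,0,0,0]}' -
cat > rowp.py <<'E'
from h import *
import sys
# intensity profiles across the tray at rows of world points: prints the profile along tray y through x0, and detected gradient columns
def prof(i,im,p0,p1,n):
    P=np.linspace(p0,p1,n); q=proj(i,P); g=cv2.GaussianBlur(im,(3,3),0).mean(2).astype(np.float32)
    return cv2.remap(g,q[:,0].astype(np.float32)[None],q[:,1].astype(np.float32)[None],1)[0].round().astype(int)
E
python3 - <<'E'
from rowp import *
print(tcp()); i,im=grab('w14')
print('along y at x=.695 from .16 to 0 step 2mm',prof(i,im,[.695,.16,.010],[.695,0,.010],81))
print('along y at x=.662 vice height',prof(i,im,[.68,.13,.062],[.68,.07,.062],61))
h=cv2.cvtColor(im,cv2.COLOR_BGR2HSV); m=((h[...,0]>12)&(h[...,0]<32)&(h[...,1]>70)).astype(np.uint8); blob(i,m,(220,100,340,260),.062,'vice')
E
```

```text
time_s: 24.92
position: [0.6494, 0.0969, 0.0563]
eef_rot: [0.0, 1.0, -0.004, -0.0]
ft_force: [0.3, -1.3, -0.6]
finger_gap: 0.0065
gripper_force: 59.0
(24.9167, array([0.64936573, 0.09692133, 0.05630602]), np.float64(-90.44422655981757))
along y at x=.695 from .16 to 0 step 2mm [128 128 127 128 127 128 127 128 128 128 127 127 127 125 125 107  91 106
 126 127 127 128 128 128 128 128 128 128 128 128 127 128 128 128 127 128
 128 128 128 128 128 128 124 118 121  99  98  98  98  98  98  98  98  98
  98  98  98  98  98  98  98  98  98  98  97  97  97  97  97  97  96  93
 100 124 126 141 143 143 143 141 142]
along y at x=.662 vice height [126 126 126 126 120  99  96 116 121 103  92 111 125 127 127 127 127 127
 127 127 127 127 127 127 127 127 127 127 125 118 110 112 113 109 104 100
  93  88 102 123 127 127 127 127 127 127 127 127 126 120 119 124 114 114
 125 127 127 127 127 127 127]
vice 840 rect [671.7  96.6] [ 7.5 32.2] mean [672.2  96.6] axis 179.5
```

```bash
python3 -m handwheel '{"delta_pos":[[0,0.1,-0.4],[0,0,-0.8],[0,0,-0.6],[0,0,-0.26],[0,0,0],[0,0,0]],"yaw":[0,0,0,0,0,0]}' -
python3 -m handwheel '{"delta_pos":[[0,0,-0.04],[0,0,0]],"yaw":[0,0]}' -
```

```text
time_s: 25.47
position: [0.6494, 0.0996, 0.0043]
eef_rot: [0.0, 1.0, -0.004, -0.0]
ft_force: [-0.0, 0.5, -0.4]
finger_gap: 0.0063
gripper_force: 59.0
time_s: 25.63
position: [0.6496, 0.0996, 0.0042]
eef_rot: [0.0, 1.0, -0.004, -0.0]
ft_force: [-1.9, -0.4, 4.6]
finger_gap: 0.0065
gripper_force: 59.5
```

Contact. I'll release, rise and check.

```bash
python3 -m handwheel '{"delta_pos":[[0,0,0],[0,0,0],[0,0,0],[0,0,0.2],[0,0,0.6],[0,0,1],[0,0,1],[0,0,1],[0,0,0]],"yaw":[0,0,0,0,0,0,0,0,0]}' 0.8
python3 - <<'E'
from rowp import *
print(tcp()); i,im=grab('w15')
for x in (.69,.67,.65): print(x,'y .135->.06 step 1mm',prof(i,im,[x,.135,.010],[x,.06,.010],76))
print('along x at .0995 from .715 to .58 step 1.5',prof(i,im,[.715,.0995,.012],[.58,.0995,.012],91))
# anvil: disc & post
print('anvil base profile y .225->.125 at z.043 x=.65',prof(i,im,[.65,.226,.043],[.65,.126,.043],51))
E
```

```text
time_s: 26.38
position: [0.6536, 0.1011, 0.106]
eef_rot: [-0.001, 1.0, -0.004, 0.005]
ft_force: [0.6, -0.2, 0.0]
finger_gap: 0.0172
gripper_force: 0.0
(26.3833, array([0.65364954, 0.10107305, 0.10599374]), np.float64(-90.45467354712949))
0.69 y .135->.06 step 1mm [134 132 131 130 126 115 103 101 106 117 127 132 134 134 134 133 134 134
 134 134 134 134 134 134 134 134 133 134 134 134 134 133 130 123 112 106
 102  97  94  97 108 121 130 133 134 134 134 134 134 134 134 134 134 134
 134 134 134 134 134 130 126 127 129 125 118 121 128 131 131 128 127 128
 131 133 133 132]
0.67 y .135->.06 step 1mm [131 131 130 129 124 113 103 102 109 118 127 132 133 133 133 133 133 133
 133 133 133 133 133 134 133 133 133 133 133 133 131 127 121 119 121 120
 117 110 102  95  96 104 114 124 131 134 134 134 133 133 134 134 133 134
 134 134 133 133 132 128 126 128 129 122 114 115 124 131 133 133 133 133
 133 133 133 133]
0.65 y .135->.06 step 1mm [124 117 117 123 121 111 104 109 121 130 133 133 133 132 132 133 133 133
 133 133 133 133 133 133 133 133 133 133 133 131 125 116 107 101  98  97
  95  93  90  91  95 101 111 123 130 133 133 133 133 133 133 133 133 133
 133 133 133 133 131 128 125 126 127 121 116 118 127 132 133 133 133 133
 133 132 132 133]
along x at .0995 from .715 to .58 step 1.5 [147 148 142 135 130 111 103 104 109 122 123 109 106 105 104 104 104 108
 123 125 120 114 113 114 118 120 121 120 116 115 121 120 108  97  95  95
  95  95  95  96  98  97  96  96  95  93  93  94  95  95  95  96  96  95
  95  96  95  94  95  95  94  94  93  92  92  93  93  94  94  94  94  96
 105 115 116 117 118 117 112 110 113 113 114 122 125 110  87  76  80  84
  86]
anvil base profile y .225->.125 at z.043 x=.65 [ 83  84  84  83  84  88 114 108  97 114  86  96 120 105  97  97  96  97
  97  96  95  90  74  67  65  64  64  64  69  85  96  92 119 157 103  94
 145 159  95  70  68  75  80  93  92  72  70  96 104 126 110]
```

```bash
python3 -m handwheel '{"delta_pos":[[-0.2,-0.5,0],[-0.55,-1,0],[-0.55,-1,0],[-0.55,-1,0],[-0.55,-1,0],[-0.55,-1,0],[-0.55,-1,0],[-0.55,-1,0],[-0.55,-1,0],[-0.55,-1,0],[-0.55,-1,0],[-0.55,-1,0],[-0.55,-1,0],[0,0,0],[0,0,0],[0,0,0]],"yaw":[0,0,-0.93,-0.93,-0.93,0,0,0,0,0,0,0,0,0,0,0]}' 0.7
python3 - <<'E'
from rowp import *
t=tcp(); print(t); i,im=grab('w16'); h=cv2.cvtColor(im,cv2.COLOR_BGR2HSV)
p=proj(i,[[.484,-.2155,.006]])[0].astype(int); print(p)
m=((h[...,1]<70)).astype(np.uint8); blob(i,m,(p[0]-50,max(p[1]-65,0),p[0]+50,p[1]+50),.006,'drift')
E
```

```text
time_s: 27.77
position: [0.4789, -0.2121, 0.0985]
eef_rot: [-0.0, 0.989, -0.15, -0.001]
ft_force: [0.7, -0.0, -0.2]
finger_gap: 0.0259
gripper_force: 0.0
(27.7667, array([ 0.47886504, -0.21211298,  0.09846479]), np.float64(-107.21820627195068))
[279 204]
drift 974 rect [ 485.  -216.2] [ 9.6 79.2] mean [ 487.  -216.8] axis 161.6
```

```bash
python3 -m handwheel '{"delta_pos":[[0.24,-0.18,-0.5],[0,0,-1],[0,0,-1],[0,0,-0.9],[0,0,-0.5],[0,0,0],[0,0,0]],"yaw":[-0.1,0,0,0,0,0,0]}' 0.7
python3 - <<'E'
from rowp import *
print(tcp()); i,im=grab('w17'); h=cv2.cvtColor(im,cv2.COLOR_BGR2HSV); print([int(v) for v in h[215,255:305,1]])
E
```

```text
time_s: 28.4
position: [0.4856, -0.2154, 0.0009]
eef_rot: [-0.0, 0.988, -0.154, -0.001]
ft_force: [-0.3, -0.4, 0.8]
finger_gap: 0.0257
gripper_force: 0.0
(28.4, array([ 0.48562797, -0.21544379,  0.00091856]), np.float64(-107.67319677096273))
[107, 105, 104, 105, 106, 106, 106, 104, 104, 103, 103, 103, 103, 103, 102, 90, 64, 37, 27, 25, 26, 28, 27, 27, 27, 27, 27, 25, 27, 27, 30, 34, 36, 45, 66, 90, 99, 102, 103, 105, 105, 105, 104, 104, 102, 104, 103, 103, 105, 107]
```

```bash
python3 -m handwheel '{"delta_pos":[[0,0,-0.23],[0,0,0],[0,0,0]],"yaw":[0,0,0]}' 0.7
python3 -m handwheel '{"delta_pos":[[0,0,0],[0,0,0],[0,0,0],[0,0,0],[0,0,0]],"yaw":[0,0,0,0,0]}' 1
```

```text
time_s: 28.7
position: [0.4861, -0.2166, -0.0038]
eef_rot: [0.0, 0.988, -0.154, 0.0]
ft_force: [0.3, 0.2, 0.7]
finger_gap: 0.0254
gripper_force: 0.0
time_s: 29.12
position: [0.4861, -0.2168, -0.0036]
eef_rot: [0.0, 0.988, -0.155, 0.0]
ft_force: [-2.0, 1.3, 6.6]
finger_gap: 0.0067
gripper_force: 59.0
```

```bash
python3 -m handwheel '{"delta_pos":[[0,0,0.5],[0,0,1],[0,0.5,1],[0.4,1,0.3],[0.6,1,0],[0.7,1,0],[0.7,1,0],[0.7,1,0],[0.7,1,0],[0.7,1,0],[0.7,1,0],[0.7,1,0],[0.7,0.8,0],[0.62,0,0],[0,0,0],[0,0,0],[0,0,0]],"yaw":[0,0,0,0.95,0.95,0.95,0,0,0,0,0,0,0,0,0,0,0]}' -
python3 - <<'E'
from rowp import *
print(tcp()); i,im=grab('w18')
for x in (.67,.685): print(x,'y .085->0 step 1mm',prof(i,im,[x,.085,.010],[x,.0,.010],86))
print('held drift y .07->.01 step 1mm',prof(i,im,[.672,.07,.076],[.672,.01,.076],61))
print('x .71->.6 step1 at held h',prof(i,im,[.71,.041,.078],[.66,.041,.078],51))
print('block/rim x .72->.67 floor y=.055',prof(i,im,[.72,.058,.01],[.67,.058,.01],51))
E
```

```text
time_s: 30.53
position: [0.6651, 0.0395, 0.0653]
eef_rot: [0.0, 1.0, -0.007, -0.001]
ft_force: [0.3, -0.3, 0.2]
finger_gap: 0.0068
gripper_force: 58.8
(30.5333, array([0.66511414, 0.03947417, 0.06526179]), np.float64(-90.75409577030409))
0.67 y .085->0 step 1mm [134 134 134 134 134 134 134 134 134 134 135 133 125 110  99 106 122 132
 134 134 134 134 134 134 134 134 134 134 134 133 133 134 134 134 134 134
 134 133 131 124 113 109 110 114 116 116 116 116 113 104  91  88 102 122
 131 133 133 133 133 133 133 133 133 133 133 133 132 129 124 126 130 122
 103  83  76  80  85  88  89  88  88  87  87  87  87  87]
0.685 y .085->0 step 1mm [134 134 134 134 134 134 134 134 134 133 133 133 127 112 101 104 120 132
 134 134 135 135 135 134 134 135 135 135 135 135 134 134 134 134 135 135
 134 134 134 134 134 133 132 130 127 126 126 126 126 129 131 133 134 134
 134 134 134 134 134 134 134 134 134 134 134 134 134 130 124 125 129 124
 107  87  78  79  85  88  88  88  87  87  87  87  89  89]
held drift y .07->.01 step 1mm [132 133 133 133 132 133 130 131 124 104 101 120 131 132 132 132 131 131
 132 132 136 143 146 146 145 135  91  67  91 110 114 114 112  99  75  68
 109 142 145 145 144 140 132 130 123 107  97  98  96  81  71  69  73  81
  84  85  85  85  85  84  84]
x .71->.6 step1 at held h [132 134 135 134 129 109  98 102 105 107 107 108 110 112 112 112 112 111
 110 108 106 106 107 108 107 107 108 109 111 111 112 112 112 111 111 111
 110 110 109 103  94  90  88  88  88  87  88  88  88  87  87]
block/rim x .72->.67 floor y=.055 [147 148 149 148 148 147 147 144 137 129 131 136 132 126 130 135 136 136
 135 135 134 134 132 124 111 105 106 109 118 128 133 134 135 135 135 135
 135 135 135 135 135 134 134 134 134 134 134 135 134 134 134]
```

```bash
python3 -m handwheel '{"delta_pos":[[-0.36,0.07,0],[-0.36,0.07,0],[0,0,-0.8],[0,0,-0.9],[0,0,-0.6],[0,0,-0.18],[0,0,0],[0,0,0]],"yaw":[0,0,0,0,0,0,0,0]}' -
python3 -m handwheel '{"delta_pos":[[0,0,-0.04],[0,0,0]],"yaw":[0,0]}' -
```

```text
time_s: 31.25
position: [0.6473, 0.0444, 0.0042]
eef_rot: [-0.0, 1.0, -0.006, -0.0]
ft_force: [0.7, -0.4, 0.1]
finger_gap: 0.0068
gripper_force: 58.8
time_s: 31.42
position: [0.6478, 0.0443, 0.0034]
eef_rot: [-0.0, 1.0, -0.006, -0.0]
ft_force: [-2.3, -0.1, 4.6]
finger_gap: 0.0066
gripper_force: 59.4
```

```bash
python3 -m handwheel '{"delta_pos":[[0,0,0],[0,0,0],[0,0,0],[0,0,0.2],[0,0,0.6],[0,0,1],[0,0,1],[0,0,1],[0,0,1],[-0.5,0.3,1],[-0.5,0.5,1],[0,0.5,1],[0,0,0],[0,0,0]],"yaw":[0,0,0,0,0,0,0,0,0,0,0,0,0,0]}' 0.8
python3 - <<'E'
from rowp import *
print(tcp()); i,im=grab('w19')
for x in (.675,.65,.62):
    q=prof(i,im,[x,.012,.010],[x,.135,.010],124); print(x,'y .012->.135',q)
h=cv2.cvtColor(im,cv2.COLOR_BGR2HSV)
for y in (.0425,.0995): print('x .715->.58 step1.5 y',y,prof(i,im,[.715,y,.012],[.58,y,.012],91))
# anvil: brownish pixels
q=proj(i,[[.65,.176,.04]])[0].astype(int); print(q,h[q[1],q[0]-40:q[0]+41:4].tolist())
E
```

```text
time_s: 32.58
position: [0.6242, 0.0781, 0.1999]
eef_rot: [-0.001, 1.0, -0.005, 0.002]
ft_force: [-0.6, -1.2, -0.7]
finger_gap: 0.0167
gripper_force: 0.0
(32.5833, array([0.62418349, 0.07812751, 0.19987889]), np.float64(-90.5745277251485))
0.675 y .012->.135 [111 129 146 154 154 153 157 162 165 166 166 166 166 166 166 166 166 166
 166 166 166 166 166 166 165 161 151 135 126 127 134 139 139 137 134 136
 144 154 162 165 166 166 166 167 167 167 167 167 167 167 167 167 167 167
 167 166 164 157 148 146 150 154 156 158 161 164 166 167 167 167 167 167
 167 167 167 167 167 166 165 159 149 136 124 117 117 123 132 141 145 147
 147 149 154 160 164 165 166 166 166 166 166 166 166 166 166 166 166 166
 166 166 166 165 161 154 142 131 124 127 138 151 159 164 165 166]
0.65 y .012->.135 [108 127 143 152 154 153 155 160 163 165 165 165 165 165 165 166 166 165
 165 165 165 165 165 165 163 156 144 130 121 121 129 137 140 139 137 138
 144 152 159 164 165 166 166 166 166 166 166 166 165 166 166 166 166 165
 165 165 163 156 149 145 149 153 156 157 159 162 164 165 165 166 166 166
 166 166 165 166 166 166 16
[... 1129 characters left out ...]
0.0995 [177 178 179 177 160 136 126 127 132 146 153 143 133 129 127 125 125 134
 146 148 142 137 136 139 142 145 145 142 140 142 148 148 134 118 113 114
 114 114 115 117 118 118 118 119 116 115 116 118 119 120 120 119 119 119
 118 117 116 116 115 113 112 112 111 111 111 111 113 113 114 114 115 119
 128 136 140 139 134 130 132 137 141 144 148 154 152 133 107  91  88  92
  99]
[184 167] [[13, 25, 144], [94, 12, 145], [90, 13, 118], [90, 12, 165], [30, 5, 143], [15, 54, 133], [15, 54, 133], [14, 51, 125], [14, 46, 110], [15, 39, 92], [13, 34, 90], [15, 38, 95], [16, 43, 126], [17, 43, 148], [118, 58, 163], [122, 19, 187], [16, 45, 136], [108, 34, 90], [15, 45, 124], [14, 53, 126], [20, 17, 89]]
```

```bash
python3 -m handwheel '{"delta_pos":[[-0.8,-0.5,1],[-1,-1,1],[-1,-1,0],[-1,-1,0],[-1,-1,0],[-1,-1,0],[0,-1,0],[0,-1,0],[0,-1,0],[0,-1,0],[0,-1,0],[0,0,0],[0,0,0]],"yaw":[0,0,0,0,0,0,0,0,0,0,0,0,0]}' 0.8
python3 - <<'E'
from h import *
print(tcp()); i=optics.camera_info('top'); im=optics.snapshot('top'); cv2.imwrite('pics/top1.png',im); o=cv2.imread('pics/top0.png')
h=cv2.cvtColor(im,cv2.COLOR_BGR2HSV); H,S,V=h[...,0],h[...,1],h[...,2]
u=lambda m:m.astype(np.uint8)
blob(i,u((V>190)&(S>20)&(H<40)),(270,125,335,180),.060,'jar')
blob(i,u((S>30)&(H<30)),(165,130,205,175),.043,'anvil base')
blob(i,u(V<85),(165,130,205,175),.072,'post')
blob(i,u((S>40)&(H<30)),(306,130,330,178),.015,'dowel')
blob(i,u((S>40)&(H<30)),(204,128,222,176),.017,'vice')
for n,r in (('punch',(308,248,345,262)),('flask',(172,228,208,264))):
    x0,y0,x1,y1=r; print(n,np.abs(im[y0:y1,x0:x1].astype(int)-o[y0:y1,x0:x1]).mean())
im2=optics.snapshot('scene'); cv2.imwrite('pics/scene1.png',im2)
s=optics.camera_info('scene'); hs=cv2.cvtColor(im2,cv2.COLOR_BGR2HSV)
q=proj(s,[[.641,-.139,.063],[.641,-.139,.007],[.65,.176,.072],[.65,.176,.007]]).round(); print(q)
E
```

```text
time_s: 33.72
position: [0.4779, -0.1867, 0.2455]
eef_rot: [0.0, 1.0, -0.008, -0.001]
ft_force: [1.1, 0.3, -0.2]
finger_gap: 0.0169
gripper_force: 0.0
(33.7167, array([ 0.47791402, -0.18671421,  0.24546011]), np.float64(-90.93315667319861))
jar 1420 rect [ 633.  -204.7] [ 84.  154.3] mean [ 624.7 -210. ] axis 172.0
anvil base 434 rect [630.5 166. ] [65.6 66.7] mean [629.6 167.7] axis 54.2
post 28 rect [631.5 165.9] [16.7 13.4] mean [629.5 164.7] axis 144.8
dowel 11 rect [ 709.1 -180.5] [ 3.  14.4] mean [ 709.2 -179.8] axis 93.7
vice 94 rect [644.5  97.6] [84.9  8.5] mean [644.   97.5] axis 179.1
punch 87.8088803088803
flask 2.1257716049382718
[[320. 180.]
 [319. 199.]
 [223. 142.]
 [226. 162.]]
```

```bash
python3 -m handwheel '{"delta_pos":[[-0.5,-1,0.5],[-0.5,-1,0],[-0.5,-1,0],[-0.5,-1,0],[-0.5,-1,0],[0,-1,0],[0,-1,0],[0,-1,0],[0,-1,0],[0,-1,0],[0,-1,0],[0,-1,0],[0,0,0]],"yaw":[0,0,0,0,0,0,0,0,0,0,0,0,0]}' 0.8
python3 - <<'E'
from h import *
print(tcp()); i=optics.camera_info('top'); im=optics.snapshot('top'); cv2.imwrite('pics/top2.png',im); o=cv2.imread('pics/top0.png')
u=lambda m:m.astype(np.uint8)
def hs(a):
    h=cv2.cvtColor(a,cv2.COLOR_BGR2HSV); return h[...,0],h[...,1],h[...,2]
H,S,V=hs(im)
blob(i,u((V>190)&(S>20)&(H<40)),(270,125,330,180),.060,'jar new')
blob(i,u((S>25)&(H<30)),(168,130,203,172),.043,'anvil new')
print('ring region old/new rows'); g=im.mean(2).astype(int); g0=o.mean(2).astype(int)
q=proj(i,[[.648,.177,.013]])[0].round().astype(int); print(q)
print('old row',g0[q[1],q[0]-24:q[0]+25]); print('new row',g[q[1],q[0]-24:q[0]+25])
print('old col',g0[q[1]-24:q[1]+25,q[0]]); print('new col',g[q[1]-24:q[1]+25,q[0]])
for n,r in (('punch',(308,248,345,262)),('flask',(172,228,208,264))):
    x0,y0,x1,y1=r; print(n,np.abs(im[y0:y1,x0:x1].astype(int)-o[y0:y1,x0:x1]).mean())
def edge(c,z,r): # predicted pixels
    return proj(i,[[c[0]+r,c[1],z],[c[0]-r,c[1],z],[c[0],c[1]+r,z],[c[0],c[1]-r,z]]).round(1).tolist()
print('base top pred',edge((.648,.177),.043,.035)); print('base bottom pred',edge((.648,.177),.007,.035))
E
```

```text
time_s: 34.9
position: [0.4156, -0.4883, 0.2585]
eef_rot: [0.001, 1.0, -0.007, -0.001]
ft_force: [-0.5, -0.0, 0.1]
finger_gap: 0.0173
gripper_force: 0.0
(34.9, array([ 0.41564859, -0.48829179,  0.25849921]), np.float64(-90.84285158803355))
jar new 293 rect [ 636.1 -136.1] [50.9 51.6] mean [ 636.5 -136.1] axis 126.3
anvil new 448 rect [631.9 167.2] [70.8 64.3] mean [629.7 167.6] axis 51.9
ring region old/new rows
[183 150]
old row [112 107 109 108 113 133 158 161 150 156 177 185 187 186 187 185 188 187
 188 188 186 188 186 188 185 184 186 186 187 182 187 187 184 185 185 187
 187 186 184 179 170 157 167 180 188 186 186 186 186]
new row [106 108 107 108 116 131 157 160 149 158 178 181 166 142 130 123 108  94
  85  84  74  74  65  61  52  54  78 109 142 165 176 169 137 102 100 107
 112 133 157 173 169 156 170 184 187 187 184 187 187]
old col [182 184 184 186 173 148 145 167 180 164 142 147 167 181 187 185 189 189
 185 187 186 187 186 185 185 187 186 186 187 184 186 186 187 186 189 184
 187 188 188 181 160 148 156 177 178 149 111  90  82]
new col [184 184 185 186 169 145 145 168 180 160 145 148 166 181 167 147 133 123
 113  95  78  64  59  58  52  52  60  75  83  96  91  90  86  84  75  78
  92  97  88  86 102 124 137 134 131 117 103  86  86]
punch 2.3378378378378377
flask 2.037037037037037
base top pred [[180.8, 135.2], [179.7, 159.6], [167.5, 147.2], [192.9, 147.4]]
base bottom pred [[183.8, 139.3], [182.7, 163.0], [170.9, 151.0], [195.5, 151.2]]
```

The overhead camera hints the anvil may be off-centre. I'll look straight down on it with the wrist camera.

```bash
python3 -m handwheel '{"delta_pos":[[0.6,0.6,0.2],[1,1,0.2],[1,1,0],[1,1,0],[1,1,0],[1,1,0],[0.4,1,0],[0,1,0],[0,1,0],[0,1,0],[0,1,0],[0,1,0],[0,1,0],[0,1,0],[0,1,0],[0,1,0],[0,1,0],[0,1,0]],"yaw":[0,0,0,0,0,0,0,0,0,0,0,0,0,0,0,0,0,0]}' 0.3 | sed -n 2p
python3 -m handwheel '{"delta_pos":[[0,1,0],[0,1,0],[0,1,0],[0,1,0],[0,1,0],[0,1,0],[0,1,0],[0,1,0],[0,1,0],[0,0,0],[0,0,0]],"yaw":[0,0,0,0,0,0,0,0,0,0,0]}' 0.3 | sed -n 2p
python3 - <<'E'
from rowp import *
i,im=grab('w20'); print(i['eye'])
np.save('w20.npy',np.r_[i['eye'],i['rotation'],i['fx'],i['fy'],i['cx'],i['cy']])
print('y .235->.115',prof(i,im,[.648,.235,.013],[.648,.115,.013],121))
print('x .715->.58',prof(i,im,[.715,.177,.013],[.58,.177,.013],136))
E
```

```text
position: [0.5656, -0.0414, 0.2691]
position: [0.5648, 0.1837, 0.2688]
[0.64846323 0.18277544 0.41807772]
y .235->.115 [112 113 119 130 146 158 163 163 160 158 156 153 153 157 167 174 179 181
 181 182 182 182 182 181 180 176 170 159 149 140 134 130 129 130 131 132
 133 133 134 134 134 133 133 131 129 124 118 112 108 106 106 106 107 108
 108 108 109 108 108 107 106 106 106 106 106 106 106 106 106 106 105 104
 104 106 115 131 153 179 195 195 182 158 143 144 159 184 206 211 199 175
 146 129 123 122 125 129 136 145 154 161 165 168 170 172 172 171 171 173
 176 178 178 178 178 179 179 179 179 179 179 179 179]
x .715->.58 [186 186 188 190 189 181 165 147 136 134 137 140 144 152 164 173 179 182
 184 183 177 165 150 140 139 142 150 160 169 176 180 182 182 182 182 182
 182 182 182 180 174 164 153 144 138 134 132 133 133 133 133 133 134 134
 134 133 129 124 118 112 110 109 108 108 107 107 107 108 108 108 108 108
 107 107 106 106 106 106 106 106 106 106 106 106 106 104 101  97  96  97
 100 101 101 100  99  99  99  99 100 101 103 104 105 105 104 102  99  97
  96  96  96  99 104 112 122 129 133 136 136 136 134 133 130 128 128 127
 123 114 105  96  92  91  90  90  91  93]
```

Seen from straight above, the base is about 8 mm short of the pocket centre in x and 3 mm in y. Its edge is at or on the ring, and the post leans slightly. I'll regrip the post and shift it.

```bash
python3 -m handwheel '{"delta_pos":[[0.8,-0.1,0],[0.8,-0.1,0],[0.8,-0.1,-0.5],[0.76,0,-1],[0,0,-1],[0,0,-1],[0,0,-1],[0,0,-1],[0,0,-1],[0,0,-1],[0,0,-1],[0,0,-0.54],[0,0,0],[0,0,0]],"yaw":[0,0,0,0,0,0,0,0,0,0,0,0,0,0]}' 0.3
python3 -m handwheel '{"delta_pos":[[0,0,0],[0,0,0],[0,0,0],[0,0,0],[0,0,0],[0,0,0]],"yaw":[0,0,0,0,0,0]}' 1
```

```text
time_s: 38.58
position: [0.6454, 0.172, 0.0433]
eef_rot: [0.0, 1.0, -0.006, -0.0]
ft_force: [-0.2, 0.5, -0.2]
finger_gap: 0.0599
gripper_force: 0.0
time_s: 39.08
position: [0.6475, 0.1743, 0.0454]
eef_rot: [-0.001, 1.0, -0.006, 0.002]
ft_force: [1.3, 3.4, 6.0]
finger_gap: 0.0249
gripper_force: 58.7
```

```bash
python3 -m handwheel '{"delta_pos":[[0,0,0.3],[0,0,0.3],[0.18,0.06,0],[0.18,0.06,0],[0,0,0],[0,0,-0.24],[0,0,-0.2],[0,0,0]],"yaw":[0,0,0,0,0,0,0,0]}' -
python3 -m handwheel '{"delta_pos":[[0,0,-0.08],[0,0,0]],"yaw":[0,0]}' -
python3 -m handwheel '{"delta_pos":[[0,0,-0.08],[0,0,0]],"yaw":[0,0]}' -
```

```text
time_s: 39.75
position: [0.6535, 0.1754, 0.0453]
eef_rot: [0.0, 1.0, -0.006, -0.001]
ft_force: [-0.6, -0.7, -4.2]
finger_gap: 0.0249
gripper_force: 59.6
time_s: 39.92
position: [0.654, 0.1755, 0.0452]
eef_rot: [0.0, 1.0, -0.006, -0.001]
ft_force: [-1.5, 0.0, -0.8]
finger_gap: 0.0245
gripper_force: 60.1
time_s: 40.08
position: [0.6542, 0.1756, 0.0449]
eef_rot: [0.0, 1.0, -0.006, -0.001]
ft_force: [-7.0, -1.4, 11.7]
finger_gap: 0.0249
gripper_force: 61.5
```

```bash
python3 -m handwheel '{"delta_pos":[[0,0,-0.08],[0,0,0]],"yaw":[0,0]}' - | sed -n 2,4p
python3 -m handwheel '{"delta_pos":[[0,0,0.1],[0,0,0],[0,0,0],[0,0,0],[0,0,0.6],[0,0,1],[0,0,1],[0,0,1],[0,0,1],[-0.8,0,1],[-0.8,0,1],[-0.8,0,1],[-0.8,0,1],[0,0,0.4],[0,0,0],[0,0,0]],"yaw":[0,0,0,0,0,0,0,0,0,0,0,0,0,0,0,0]}' 0.3 | sed -n 2,4p
python3 - <<'E'
from rowp import *
i,im=grab('w21'); print(i['eye'])
print('y .235->.115',prof(i,im,[.648,.235,.013],[.648,.115,.013],121))
print('x .715->.58',prof(i,im,[.715,.177,.013],[.58,.177,.013],136))
print('x .715->.58 @y.19',prof(i,im,[.715,.190,.013],[.58,.190,.013],136))
E
```

```text
position: [0.6541, 0.1757, 0.0447]
eef_rot: [0.0, 1.0, -0.006, -0.001]
ft_force: [-13.2, -3.9, 24.4]
position: [0.5753, 0.1757, 0.2686]
eef_rot: [-0.0, 1.0, -0.006, 0.001]
ft_force: [-0.0, 0.3, -0.6]
[0.65859075 0.17436339 0.41809392]
y .235->.115 [112 113 117 126 140 153 160 163 163 164 161 156 152 157 165 173 179 181
 182 182 182 182 181 178 171 161 148 139 132 129 127 126 126 127 128 129
 129 129 128 128 128 127 127 126 124 122 119 115 111 107 104 103 102 103
 103 103 103 104 103 103 102 102 102 101 101 101 102 102 102 102 102 101
 101 102 105 114 127 145 166 182 186 176 156 139 137 148 170 194 200 189
 166 140 126 120 120 123 130 140 150 159 165 167 168 168 166 161 160 163
 169 175 178 179 180 180 179 179 179 179 179 179 179]
x .715->.58 [186 187 189 191 192 184 167 150 139 136 137 142 148 157 169 177 181 183
 183 182 176 166 152 143 141 144 152 161 171 177 180 181 181 179 174 165
 154 145 141 139 136 133 128 125 125 126 127 127 127 127 127 127 127 127
 128 129 130 129 125 118 111 107 105 103 103 103 103 103 104 103 103 103
 103 102 102 101 101 101 101 101 101 101 101 101 101 100  97  94  93  93
  94  96  96  97  97  98  98 100 102 105 105 103 100  97  97 101 106 113
 120 126 130 133 134 135 135 136 136 136 136 136 135 136 138 145 153 155
 150 136 118 104  95  92  91  91  92  94]
x .715->.58 @y.19 [186 187 189 191 190 182 166 149 139 137 139 143 150 159 169 177 181 183
 184 185 183 176 163 149 141 138 139 141 145 153 163 172 178 181 182 182
 181 177 169 159 150 143 140 138 136 134 131 128 127 127 128 128 129 129
 129 129 129 129 129 128 128 128 127 127 126 125 123 122 121 121 121 121
 121 120 119 119 119 120 121 122 122 122 122 122 123 123 123 123 123 123
 123 123 123 122 121 119 114 109 104 100  99 102 107 114 123 130 136 142
 148 153 154 152 148 149 154 161 169 174 176 177 176 174 172 170 169 163
 152 135 117 104  96  92  91  91  93  95]
```

The anvil is now centred to about 3 mm and upright, with the post and base centres agreeing. I'll make the same straight-down check on the jar and dowel.

```bash
python3 -m handwheel '{"delta_pos":[[-0.2,-0.9,0],[-0.2,-1,0],[-0.2,-1,0],[-0.2,-1,0],[0,-1,0],[0,-1,0],[0,-1,0],[0,-1,0],[0,-1,0],[0,-1,0],[0,-1,0],[0,-1,0],[0,-1,0],[0,0,0],[0,0,0]],"yaw":[0,0,0,0,0,0,0,0,0,0,0,0,0,0,0]}' 0.3 | sed -n 2p
python3 - <<'E'
from rowp import *
i,im=grab('w22'); print(i['eye'])
print('y -.09->-.245',prof(i,im,[.641,-.09,.013],[.641,-.245,.013],156))
print('x .715->.58 y-.139',prof(i,im,[.715,-.139,.013],[.58,-.139,.013],136))
print('y -.165->-.24 x.68',prof(i,im,[.68,-.16,.013],[.68,-.24,.013],81))
h=cv2.cvtColor(im,cv2.COLOR_BGR2HSV); q=proj(i,[[.641,-.139,.06]])[0].astype(int)
m=((h[...,1]>30)&(h[...,2]>150)&(h[...,0]<40)).astype(np.uint8); blob(i,m,(q[0]-45,q[1]-45,q[0]+45,q[1]+45),.06,'jar')
E
```

```text
position: [0.554, -0.1489, 0.2667]
[ 0.63796095 -0.15047046  0.4157902 ]
y -.09->-.245 [110 116 125 140 152 158 158 155 153 152 151 151 155 168 182 197 209 218
 221 222 222 222 221 219 216 210 204 202 206 212 218 221 222 222 222 222
 222 222 222 222 222 222 222 222 222 222 222 222 222 222 222 221 221 221
 221 220 220 218 217 215 215 216 218 220 220 220 220 220 219 214 205 193
 182 174 174 174 172 170 168 166 163 161 160 160 156 152 150 155 164 171
 175 176 176 176 176 176 176 176 176 176 176 177 177 176 176 176 174 169
 159 147 134 127 124 122 120 118 123 134 149 164 173 176 176 176 176 176
 176 176 176 176 176 176 176 176 176 176 174 170 166 163 163 160 152 138
 123 113 108 107 107 107 107 107 107 107 107 108]
x .715->.58 y-.139 [105 105 105 106 105 105 105 106 112 127 148 161 158 144 133 129 131 135
 140 146 157 167 173 177 178 179 179 179 179 179 179 179 179 178 178 177
 176 171 162 150 140 136 137 142 150 159 169 175 179 185 195 205 213 218
 220 220 220 220 219 217 213 206 197 189 191 200 210 217 220 221 222 222
 221 221 222 222 222 221 221 222 222 222 222 222 222 222 222 222 222 222
 222 222 222 222 223 224 225 226 225 225 224 224 223 221 216 206 189 168
 150 140 135 134 134 135 135 135 135 135 135 135 135 135 135 134 134 134
 134 133 131 129 128 128 125 120 110 100]
y -.165->-.24 x.68 [177 177 178 178 177 176 172 168 165 164 162 158 156 158 166 172 176 177
 177 177 177 177 177 177 177 177 177 177 177 178 178 177 176 173 167 155
 141 130 125 123 121 118 121 130 145 162 171 176 177 177 178 178 177 177
 177 177 177 177 177 177 177 177 176 174 170 165 163 163 159 147 130 114
 104 104 105 105 105 105 105 105 106]
jar 1739 rect [ 636.7 -135. ] [50.9 50.1] mean [ 637.  -135.3] axis 38.7
```

The jar is about 4–5 mm from the pocket centre, against 8 mm of slack, and stands inside the ring. The dowel is within about 2 mm of mid-trough. The flask and punch are unmoved and the arm is clear, so I'll hand in.

```bash
python3 -c "
from rig import job; print(job.close_job())"
```

```text
the job is handed in; nothing more can be done
None
```

Both kits are made up in the order you asked and the job is handed in at about 43 s of the 120 s. The anvil first sat off-centre against its ring and leaned slightly, so I regripped and re-seated it. At the last look it was upright and about 3 mm from its pocket centre. The jar stands inside its ring, the three tools lie within about 2 mm of the middle of their troughs, and the taper punch and solvent flask are where they were.

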